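Load, lock and stamp a rack of pipe saddles

TASK

Hang every pipe saddle that lies here astride the rack's bar, then lock the rack: turn the black ratchet cap of the thumbscrew clockwise until it slips and clicks, and stop there, within three clicks (a click is half a radian of slip). Then take the mallet and stamp the batch tag with a brisk downward blow of its head on the sprung punch (not with the fingers), driving it at least half of its 14 mm, and stand the mallet upright on its round pad again; leave the saddles hanging and the other things where they are.

Things in the scene. Friction and masses are not known exactly. Their poses are not given: they have to be found in the camera images.
- rack: Fixed rack on the table: dark steel base plate (84 x 345 x 10 mm) with a horizontal round steel bar along its y, a slim aluminium post at the bar's +y end and a wider aluminium end block (44 x 60 mm, top 120 mm up) at its -y end; the thumbscrew stands on the end block. Origin under the middle of the bar at table height, z up.
- rack_bar (a point): Middle of the bar, on its axis (frame parallel to the rack's). Bar: 14 mm diameter, axis 105 mm above the table, along the rack's y; free length 234 mm, from y = -117 to +118 mm of this point.
- cap_grip (a point): On the thumbscrew's upright axis at mid height of its black ribbed ratchet cap (36 mm diameter, 30 mm tall, from 15 mm below to 15 mm above this point, which is 158 mm above the table); 155 mm from rack_bar along the rack's -y. The cap can be gripped at any yaw.
- thimble (a joint): Angle of the screw with its graduated aluminium thimble (32 mm diameter, directly below the cap), rad; grows clockwise seen from above (tightening). It comes to a hard stop at 6.0. Friction 0.06 Nm. The screw does not rise or sink.
- cap (a joint): Angle by which the ratchet cap has slipped on the thimble, rad; 0 at the start, grows clockwise seen from above. The cap drives the thimble until that is at its stop, then slips at a torque of 0.25 Nm; one click is 0.5 rad of slip. It does not slip back when let go.
- stamp: Fixed stamping block, grey, 70 x 74 mm on the table, column at its +x side and an arm toward -x (top 89 mm up) that carries the sprung punch. Origin under its middle, z up.
- punch_head (a point): Middle of the top of the punch's round steel head (24 mm diameter) when it is up: 122 mm above the table, 10 mm toward -x from the block's middle. This point does not move with the punch.
- punch (a joint): How far the punch is driven down, m: 0 up, bottoms at 0.014; spring 2.8 N at the top and 400 N/m, returns by itself.
- pad: Round flat black rubber pad lying fixed on the table, 130 mm diameter, 4 mm thick; origin under its centre.
- mallet: Loose mallet, 0.34 kg, standing on one face of its head: head an upright black cylinder 50 mm diameter, 50 mm tall; wooden handle level, along the mallet's -x, from 25 to 118 mm from the head's axis, 22 mm wide (y) and 26 mm high, centred 25 mm above the face. Origin at the centre of the lower face (the striking face), z up along the head.
- saddle1: Loose steel pipe saddle (a strap 40 mm wide and 3 mm thick bent to an upside-down U with two outward feet), standing on its feet on the table or on the 4 mm mouse pad; absent in some starts. 58 mm tall, legs flat to 41 mm up, 34 mm over the legs (x), 28 mm between them, 70 mm over the feet (x), 40 mm along y (the tunnel's direction). 0.11 kg. Origin under its middle at foot level, z up.
- saddle1_crown (a point): Inside top of saddle 1's arch, 55 mm above its origin; on the bar it comes to lie about 7 to 8 mm above the bar's axis.
- saddle2: Loose steel pipe saddle (a strap 40 mm wide and 3 mm thick bent to an upside-down U with two outward feet), standing on its feet on the table or on the 4 mm mouse pad; absent in some starts. 58 mm tall, legs flat to 41 mm up, 34 mm over the legs (x), 28 mm between them, 70 mm over the feet (x), 40 mm along y (the tunnel's direction). 0.11 kg. Origin under its middle at foot level, z up.
- saddle2_crown (a point): Inside top of saddle 2's arch, 55 mm above its origin; on the bar it comes to lie about 7 to 8 mm above the bar's axis.
- saddle3: Loose steel pipe saddle (a strap 40 mm wide and 3 mm thick bent to an upside-down U with two outward feet), standing on its feet on the table or on the 4 mm mouse pad; absent in some starts. 58 mm tall, legs flat to 41 mm up, 34 mm over the legs (x), 28 mm between them, 70 mm over the feet (x), 40 mm along y (the tunnel's direction). 0.11 kg. Origin under its middle at foot level, z up.
- saddle3_crown (a point): Inside top of saddle 3's arch, 55 mm above its origin; on the bar it comes to lie about 7 to 8 mm above the bar's axis.
- saddle4: Loose steel pipe saddle (a strap 40 mm wide and 3 mm thick bent to an upside-down U with two outward feet), standing on its feet on the table or on the 4 mm mouse pad; absent in some starts. 58 mm tall, legs flat to 41 mm up, 34 mm over the legs (x), 28 mm between them, 70 mm over the feet (x), 40 mm along y (the tunnel's direction). 0.11 kg. Origin under its middle at foot level, z up.
- saddle4_crown (a point): Inside top of saddle 4's arch, 55 mm above its origin; on the bar it comes to lie about 7 to 8 mm above the bar's axis.
- tape_roll: Bystander, to be left alone: roll of masking tape, 91 mm wide, 24 mm high; origin under its middle.
- screwdriver_yellow: Bystander, to be left alone: screwdriver, 177 mm long; origin under its middle.
- hex_key: Bystander, to be left alone: hex key, 83 mm long; origin under its middle.

How it is judged:
By the outcome, as a careful person would: the job done as asked, in the order asked, and still so for the second after the job is handed in, with the robot touching nothing.
Of saddle1, saddle2, saddle3, saddle4 only 2 to 4 are there at a start; the rules pass over those that are not, and their reading is None.
At some moment in a run one of mallet, saddle1, saddle2, saddle3, saddle4 may be knocked a few centimetres aside while the robot is not near it.
It also fails if it takes over 210 s, if anything falls off the work surface, if the arm or the gripper's body presses on something with over 40 N, if the wrist force passes 120 N, or if a joint passes its speed limit or range.

ROBOT

A 6-joint arm with a two-finger parallel gripper is mounted at the origin on a cart in front of the work surface, level with it; the furniture and walls round the work are solid. World frame = base frame: x ahead of the robot, y to its left, z up, the work surface at z = 0. Lengths are in m, angles in rad, forces in N, time in s.
With the tool pointing down it reaches from about 0.375 to 0.9 m from the base axis. Payload 3.1 kg.
Tool frame: the origin (TCP) lies midway between the tips of the shut fingers; the grasp point (between the pads) lies 19 mm behind it; x points along the fingers, z is the direction in which the jaws open and shut, and the axes are right-handed (so a half turn about x gives the same grasp; the last joint's range is limited). The gripper opens to 87 mm and grips with 3 to 60 N. Pads are 19 mm wide; open, the fingers measure 117 mm over their backs; the gripper's body (75 mm by 190 mm) begins 51 mm behind the grasp point.
Start: joints at [1.073, 0.527, 1.433, -0, 1.181, -0.178], TCP at [0.196, 0.593, 0.223] pointing down, gripper open.
Joint ranges: [-3.08, 3.08], [-0.75, 2.2], [0.22, 2.44], [-1.43, 4.57], [0, 2.65], [-2.85, 2.85]. Speed limits (rad/s): [2.79, 2.79, 3.14, 3.14, 3.14, 3.14].

INTERFACE

Orientations are given as a unit quaternion [x, y, z, w].
In Python, from rig import robot, optics, workorder gives the robot as it stands.
- The arm moves only by the tool arm_command, never from a script. Its argument "plan" is a list of rows, each a list of 7 numbers: the shift along the tool's x, y, z in cm, then the turn, a rotation vector about the tool's x, y, z in rad, then the finger opening in cm, from 0 to 8.7. In form: [[x, y, z, ax, ay, az, gripper], ...]. A call has 1 to 12 rows; each row shifts and turns the pose as measured when the row begins, along the tool's axes as they then stand; what a row does not reach is not made up. A row lasts 1/8 s, in which the tool goes at most 62.5 mm and 10.7 degrees, less where a joint would pass 70% of its speed; a pose out of reach is approached as far as the arm can. A call with a gripper value outside its range is refused whole. The fingers move at their own pace and stop on an object; "grip_force" is the grip in N (left out, the last holds). Time passes only in rows, so rows that do not move let the fingers close. It gives the time, the measured TCP pose, the force and the opening at its end, in the units of the state.
- robot.get_obs(): the state, without advancing time (a new reading comes with each control period).
- optics.camera(name): name is "side" or "top" or "wrist"; returns (picture, depth): 384x512x3 uint8, blue, green, red; 384x512 float32, m along the optical axis (not along the pixel's ray), 0 where there is no reading.
- optics.camera_info(name): a dict with "mtx" (3x3 intrinsics, pixels), "position" and "rotation" of the camera in the world; the wrist camera has in their place "tool_from_camera" (4x4, takes a point from camera to tool coordinates, whose origin is the TCP and whose axes are the tool frame's). Camera axes: x right, y down, z forward; pixel columns grow to the right and rows downward; lengths in m; the calibration is good to about 2 mm. A picture is of the moment at which its call begins: read the wrist's pose just before it. camera_info takes no time and is no camera call.
- workorder.hand_in(): hands the job in, once; it reports no verdict.
The state is a dict: "time": time; "q": joint angles; "joint_velocities": joint speeds; "joint_torque": joint torques, N m; "position": TCP position; "tool_rot": TCP orientation; "ft_force": force on the tool from outside, world axes, zero at the start; "moment": the same for the moment, N m; "grip_width": finger opening in m.
Only numpy, scipy, OpenCV 4.12 (cv2) and the standard library are available. Lean on these libraries where they do the work, as an engineer would, in place of code of your own. Each camera call takes 0.05 s, during which the arm holds its last target. There are 200 camera calls.

## Working session

There is one attempt and no reset: what is moved stays moved. The work goes in short steps, Python scripts to look and compute and a tool call to move; the robot and the scene stay as the last step left them, time stands still between calls to the robot, and variables do not carry over. Pictures are saved under pics/ and viewed, about 12 in all and at most 16, crops included, and the job is handed in when it is done.

Besides the shell and the picture viewer there is one more tool, called after "Request:" as name(argument=value, ...) on one line, values as JSON. arm_command: Moves the arm, as the interface text tells. Its arguments: {"type":"object","properties":{"plan":{"type":"array"},"grip_force":{"type":"number"}},"required":["plan"]}

```bash
mkdir -p pics; ls
python3 - <<'E'
from rig import robot, optics
import cv2,numpy as np
print(robot.get_obs())
for n in ("top","side"):
    im,d=optics.camera(n); cv2.imwrite(f"pics/{n}0.png",im); np.save(f"pics/{n}0.npy",d)
    print(n,optics.camera_info(n))
print(optics.camera_info("wrist"))
E
```

```text
pics
{'time': 0.0, 'q': array([ 1.07352971e+00,  5.28536967e-01,  1.43388549e+00, -1.49819979e-05,
        1.18140339e+00, -1.78508408e-01]), 'joint_velocities': array([-0.00188007, -0.00077721, -0.000401  ,  0.00044093,  0.00102902,
        0.00127041]), 'joint_torque': array([-3.33679282e-04, -4.40032518e+01, -1.76594782e+01,  6.30712160e-02,
        5.82815974e-02, -1.91492177e-04]), 'position': array([0.19549394, 0.59286912, 0.22153349]), 'tool_rot': array([-0.41465785,  0.57372376,  0.4139657 ,  0.57230439]), 'ft_force': array([-0.28205004,  0.33354075, -0.08296199]), 'moment': array([-0.00086745, -0.00637344,  0.01913396]), 'grip_width': 0.08729479484833734}
top {'mtx': array([[497.95118349,   0.        , 252.61188461],
       [  0.        , 497.95118349, 190.51586016],
       [  0.        ,   0.        ,   1.        ]]), 'position': array([0.49847244, 0.07054982, 1.22975883]), 'rotation': array([-0.70365855,  0.70859846, -0.04585056,  0.02550657])}
side {'mtx': array([[425.80919794,   0.        , 254.72901528],
       [  0.        , 425.80919794, 191.48117261],
       [  0.        ,   0.        ,   1.        ]]), 'position': array([ 0.43767852, -0.58467557,  0.68990477]), 'rotation': array([ 0.90058486, -0.10783968,  0.05391605, -0.41762491])}
{'mtx': array([[312.90049864,   0.        , 258.39558664],
       [  0.        , 312.90049864, 195.57180917],
       [  0.        ,   0.        ,   1.        ]]), 'tool_from_camera': array([[-1.45583175e-04, -2.80557953e-01,  9.59837077e-01,
        -1.61759555e-01],
       [ 3.38557825e-04, -9.59837046e-01, -2.80557893e-01,
         7.68468677e-02],
       [ 9.99999932e-01,  2.84115844e-04,  2.34721216e-04,
        -8.43677235e-04],
       [ 0.00000000e+00,  0.00000000e+00,  0.00000000e+00,
         1.00000000e+00]])}
```

View pics/top0.png

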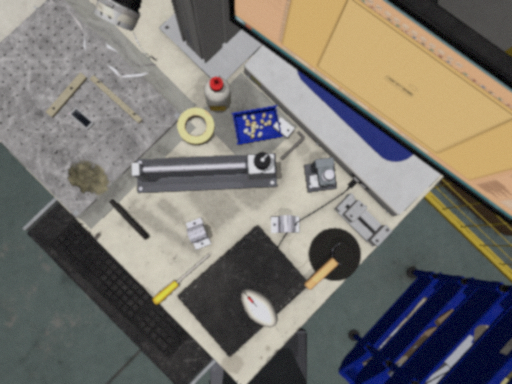

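View pics/side0.png

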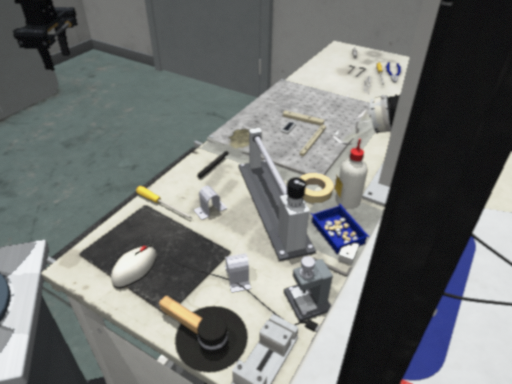

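```bash
cat > h.py <<'E'
from rig import robot, optics
import cv2,numpy as np
from scipy.spatial.transform import Rotation as R
def pose(name):
    c=optics.camera_info(name)
    if name=="wrist":
        o=robot.get_obs(); T=np.eye(4); T[:3,:3]=R.from_quat(o["tool_rot"]).as_matrix(); T[:3,3]=o["position"]
        return c["mtx"],T@c["tool_from_camera"]
    T=np.eye(4); T[:3,:3]=R.from_quat(c["rotation"]).as_matrix(); T[:3,3]=c["position"]
    return c["mtx"],T
def look(name):
    K,T=pose(name); im,d=optics.camera(name); return im,cloud(d,K,T),K,T
def cloud(d,K,T):
    v,u=np.indices(d.shape); p=np.stack([(u-K[0,2])/K[0,0]*d,(v-K[1,2])/K[1,1]*d,d],-1)@T[:3,:3].T+T[:3,3]
    p[d==0]=np.nan; return p
def ray(u,v,z,K,T):
    r=T[:3,:3]@np.array([(u-K[0,2])/K[0,0],(v-K[1,2])/K[1,1],1]); return T[:3,3]+r*(z-T[2,3])/r[2]
def proj(p,K,T):
    q=K@(T[:3,:3].T@(np.asarray(p)-T[:3,3])); return q[:2]/q[2]
def rect(P):
    (c,s,a)=cv2.minAreaRect((P[:,:2]*1000).astype(np.float32)); return np.round(c,1),np.round(s,1),round(a,1)
E
python3 - <<'E'
from h import *
K,T=pose("top"); d=np.load("pics/top0.npy"); P=cloud(d,K,T)
v,u=np.indices(d.shape)
def reg(u0,v0,u1,v1,z0,z1):
    m=(u>u0)&(u<u1)&(v>v0)&(v<v1)&(P[...,2]>z0)&(P[...,2]<z1); return P[m]
def rep(n,*a):
    Q=reg(*a); print(n,len(Q),*rect(Q),"zmed",np.round(np.median(Q[:,2]),4),"mean",np.round(Q.mean(0)*1000,1)) if len(Q)>3 else print(n,len(Q))
for z in (.015,.045): 
    rep(f"sA>{z}",180,210,216,255,z,.08); rep(f"sB>{z}",266,208,303,238,z,.08)
rep("table",230,205,260,230,-.02,.02)
rep("bar",145,150,245,185,.08,.13)
rep("baseplate",130,150,285,200,.005,.02)
rep("cap",245,145,280,175,.16,.2); rep("block",235,145,285,185,.1,.135)
rep("post",125,155,150,185,.08,.14)
rep("stamp",300,150,345,195,.02,.1);rep("punch",300,150,345,195,.11,.14)
rep("head",320,225,370,270,.045,.07); rep("handle",298,250,345,295,.03,.05)
rep("pad",305,225,365,285,.001,.01)
w=P[100:300:20,120:400:20,2]; print(np.round(w,2))
E
```

```text
sA>0.015 259 [518.8 169.7] [35.5 40.1] 21.8 zmed 0.0545 mean [518.4 169.6  53.5]
sB>0.015 254 [539.1 -43.1] [33.5 40.4] 89.5 zmed 0.055 mean [539.5 -42.2  53.7]
sA>0.045 237 [518.7 169.8] [32.9 40.1] 21.3 zmed 0.0551 mean [518.8 169.6  54.6]
sB>0.045 235 [540. -44.] [31.5 38. ] 89.5 zmed 0.0554 mean [539.6 -43.3  54.6]
table 696 [556.3  53.9] [69.5 57.3] 89.5 zmed -0.0005 mean [ 5.562e+02  5.390e+01 -4.000e-01]
bar 604 [666.9 167.5] [ 15.2 222.2] 2.3 zmed 0.1099 mean [666.  168.  109.7]
baseplate 3305 [662.2 146.1] [378.7 118.7] 88.9 zmed 0.0096 mean [662.8 168.7   9.6]
cap 231 [672.8  18.7] [36.6 34.9] 0.6 zmed 0.172 mean [671.7  19.1 171.6]
block 385 [672.2  32.2] [44.4 86.3] 2.2 zmed 0.1182 mean [667.2  29.9 116.6]
post 205 [662.3 290. ] [29.6 37.9] 8.1 zmed 0.1173 mean [659.6 293.  114.6]
stamp 616 [ 668.1 -149.4] [86.  98.5] 85.6 zmed 0.0858 mean [ 672.6 -140.5   73.3]
punch 90 [ 646.7 -134. ] [22.6 22.1] 38.7 zmed 0.1206 mean [ 646.6 -133.1  120.3]
head 357 [ 464.9 -164.9] [48.6 74.4] 8.3 zmed 0.0531 mean [ 466.7 -176.2   53. ]
handle 407 [ 425.9 -135.4] [ 37.2 117.9] 47.5 zmed
[... 300 characters left out ...]
 0.01  0.01 -0.   -0.    0.02  0.    0.01  0.03  0.    0.01  0.06  0.07
   0.07  0.08]
 [ 0.01  0.01  0.01  0.01  0.01  0.01  0.01  0.17  0.    0.    0.09  0.06
   0.07  0.08]
 [-0.    0.04  0.01  0.01  0.01  0.01  0.01  0.01 -0.   -0.    0.08  0.
   0.05  0.07]
 [ 0.   -0.    0.   -0.    0.    0.   -0.    0.   -0.     nan  0.    0.
  -0.    0.04]
 [-0.    0.    0.    0.    0.    0.   -0.   -0.    0.05  0.   -0.    0.
   0.01  0.  ]
 [-0.   -0.    0.    0.    0.01  0.    0.    0.    0.    0.    0.01  0.
  -0.    0.05]
 [-0.    0.    0.    0.    0.    0.    0.01  0.    0.   -0.    0.    0.05
   0.   -0.75]
 [-0.11 -0.   -0.    0.01  0.    0.01  0.    0.     nan  0.    0.04  0.
  -0.75 -0.75]]
```

```bash
cat >> h.py <<'E'
def go(p,yaw,flip=None):
    "tool-frame shift (cm) and turn to TCP p (m), pointing down, jaws along yaw (deg, mod 180)"
    o=robot.get_obs(); M=R.from_quat(o["tool_rot"]); m=M.as_matrix(); best=[]
    for k in (0,180):
        a=np.radians(yaw+k); z=np.array([np.cos(a),np.sin(a),0]); x=np.array([0,0,-1.])
        G=np.stack([x,np.cross(z,x),z],1); rv=(M.inv()*R.from_matrix(G)).as_rotvec(); best.append((np.linalg.norm(rv),rv))
    best.sort(key=lambda b:b[0]); rv=best[0][1] if not flip else best[1][1]
    s=m.T@(np.asarray(p)-o["position"])*100
    print("shift",np.round(s,2),"turn",np.round(rv,3),"rows>=",round(max(np.abs(s).max()/6.2,np.linalg.norm(rv)/.185),1),"q6",round(o["q"][5],2))
def st():
    o=robot.get_obs(); m=R.from_quat(o["tool_rot"]).as_matrix()
    print("t",round(o["time"],2),"tcp",np.round(o["position"]*1000,1),"x",np.round(m[:,0],3),"z",np.round(m[:,2],3),"F",np.round(o["ft_force"],1),"M",np.round(o["moment"],3),"w",round(o["grip_width"]*1000,1),"q",np.round(o["q"],2))
E
python3 - <<'E'
from h import *
st(); go([.5188,.1697,.16],21.5); go([.5188,.1697,.16],21.5,1)
E
```

```text
t 0.1 tcp [195.5 592.9 221.7] x [-0.001 -0.002 -1.   ] z [ 0.313  0.95  -0.002] F [ 0.6 -0.4 -0.4] M [ 0.029 -0.019 -0.022] w 86.9 q [ 1.07  0.53  1.43 -0.    1.18 -0.18]
shift [  6.21 -43.96 -30.05] turn [ 0.877 -0.002  0.001] rows>= 7.1 q6 -0.18
shift [  6.21 -43.96 -30.05] turn [-2.265e+00 -1.000e-03 -2.000e-03] rows>= 12.2 q6 -0.18
```

Request:
arm_command(plan=[[0.4,-4.4,-3.0,0,0,0,8.7],[0.4,-4.4,-3.0,0,0,0,8.7],[0.4,-4.4,-3.0,0,0,0,8.7],[0.4,-4.4,-3.0,0,0,0,8.7],[0.4,-4.4,-3.0,0,0,0,8.7],[0.4,-4.4,-3.0,0,0,0,8.7],[0.4,-4.4,-3.0,0,0,0,8.7],[0.4,-4.4,-3.0,0,0,0,8.7],[0.4,-4.4,-3.0,0,0,0,8.7],[0.4,-4.4,-3.0,0,0,0,8.7],[0,0,0,0.17,0,0,8.7],[0,0,0,0.17,0,0,8.7]], grip_force=25)

```text
time: 1.6
position: [0.5298, 0.1569, 0.1764]
tool_rot: [-0.309, 0.638, 0.309, 0.635]
ft_force: [0.6, -0.1, 0.1]
grip_width: 0.087
```

Run:
```python
from h import *
st(); go([.5188,.1697,.16],21.5)
```

```text
t 1.6 tcp [529.8 156.9 176.4] x [-0.003 -0.002 -1.   ] z [ 0.619  0.785 -0.003] F [ 0.6 -0.1  0.1] M [ 0.    -0.015 -0.059] w 87.0 q [ 0.09  0.49  1.66 -0.    0.99 -0.82]
shift [1.64 1.65 0.33] turn [ 0.528 -0.004 -0.001] rows>= 2.9 q6 -0.82
```

Request:
arm_command(plan=[[0,0,0,0.176,0,0,8.7],[0,0,0,0.176,0,0,8.7],[0,0,0,0.176,0,0,8.7],[0,0,0,0,0,0,8.7],[0,0,0,0,0,0,8.7]])

```text
time: 2.22
position: [0.5285, 0.1559, 0.1744]
tool_rot: [-0.127, 0.699, 0.126, 0.693]
ft_force: [-0.2, -1.1, -0.2]
grip_width: 0.087
```

Run:
```python
from h import *
st(); go([.5188,.1697,.16],21.5)
im,P,K,T=look("wrist"); cv2.imwrite("pics/w1.png",im)
m=(np.abs(P[...,0]-.519)<.05)&(np.abs(P[...,1]-.17)<.05)
for z in (.015,.045):
    Q=P[m&(P[...,2]>z)&(P[...,2]<.08)]; print(z,len(Q),*rect(Q),np.round(np.median(Q,0),4))
Q=P[m&(P[...,2]>.054)];print(rect(Q))
```

```text
t 2.23 tcp [528.5 155.9 174.4] x [-0.008 -0.002 -1.   ] z [ 0.936  0.352 -0.008] F [-0.2 -1.1 -0.2] M [-0.089 -0.016  0.003] w 87.0 q [ 0.08  0.49  1.66 -0.    0.99 -0.27]
shift [ 1.44  1.64 -0.41] turn [-0.015 -0.008 -0.001] rows>= 0.3 q6 -0.27
0.015 1640 [519.1 169.4] [35.4 40.5] 21.2 [0.5193 0.1706 0.0555]
0.045 1503 [519.2 169.3] [32.9 40.5] 21.4 [0.5192 0.1701 0.0558]
(array([524.2, 167.7]), array([114.4,  50.3]), 20.7)
```

View pics/w1.png

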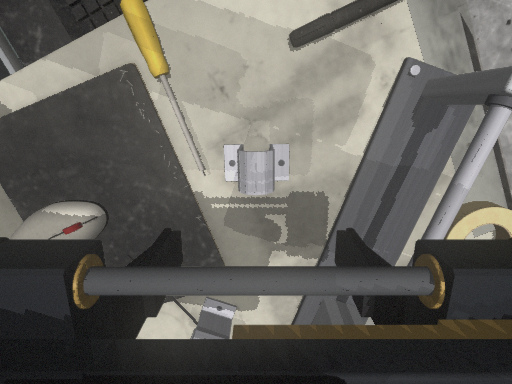

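Request:
arm_command(plan=[[1.0,0.82,-0.2,-0.015,-0.008,0,5.5],[1.0,0.82,-0.2,0,0,0,5.5],[3.5,0,0,0,0,0,5.5],[3.5,0,0,0,0,0,5.5],[0,0,0,0,0,0,5.5],[0,0,0,0,0,0,5.5]])

```text
time: 3.02
position: [0.5165, 0.1728, 0.0808]
tool_rot: [-0.133, 0.694, 0.134, 0.694]
ft_force: [-0.3, 0.1, -0.0]
grip_width: 0.0553
```

Run:
```python
from h import *
st(); go([.5191,.1694,.016],21.3)
```

```text
t 3.02 tcp [516.5 172.8  80.8] x [-0.001  0.001 -1.   ] z [ 0.928  0.372 -0.   ] F [-0.3  0.1 -0. ] M [-0.094  0.03   0.033] w 55.3 q [ 0.12  0.63  1.75  0.    0.76 -0.27]
shift [ 6.48 -0.42  0.11] turn [ 0.009 -0.    -0.002] rows>= 1.0 q6 -0.27
```

Request:
arm_command(plan=[[1.5,-0.4,0.1,0.009,0,0,5.5],[2.5,0,0,0,0,0,5.5],[2.3,0,0,0,0,0,5.5],[0,0,0,0,0,0,5.5],[0,0,0,0,0,0,2.5],[0,0,0,0,0,0,2.5],[0,0,0,0,0,0,2.5],[0,0,0,0,0,0,2.5],[0,0,0,0,0,0,2.5]], grip_force=25)

```text
time: 4.15
position: [0.5251, 0.1695, 0.0215]
tool_rot: [-0.13, 0.69, 0.13, 0.7]
ft_force: [0.4, -0.1, -1.5]
grip_width: 0.0338
```

Run:
```python
from h import *
st()
```

```text
t 4.15 tcp [525.1 169.5  21.5] x [ 0.014  0.003 -1.   ] z [0.932 0.362 0.014] F [ 0.4 -0.1 -1.5] M [-0.052  0.029  0.04 ] w 33.8 q [ 0.11  0.74  1.77  0.    0.62 -0.26]
```

Request:
arm_command(plan=[[-3.5,0,0,0,0,0,2.5],[-3.5,0,0,0,0,0,2.5],[-3.5,0,0,0,0,0,2.5],[-3.5,0,0,0,0,0,2.5],[-1.5,0,0,0.17,0,0,2.5],[0,0,0,0.16,0,0,2.5],[0,0,0,0,0,0,2.5],[0,0,0,0,0,0,2.5]])

```text
time: 5.15
position: [0.5215, 0.169, 0.1809]
tool_rot: [-0.011, 0.703, 0.013, 0.711]
ft_force: [0.7, 0.5, -0.9]
grip_width: 0.0342
```

Run:
```python
from h import *
st(); go([.6648,.2136,.170],2.2)
im,P,K,T=look("top")
m=(P[...,0]>.58)&(P[...,0]<.75)&(P[...,1]>0.06)&(P[...,1]<.25)&(P[...,2]>.095)&(P[...,2]<.12)
Q=P[m]; k=np.polyfit(Q[:,1],Q[:,0],1); print("bar fit x=",k, len(Q), np.polyval(k,.2136),np.degrees(np.arctan(-k[0])))
im,P,K,T=look("wrist"); cv2.imwrite("pics/w2.png",im)
```

```text
t 5.15 tcp [521.5 169.  180.9] x [ 0.012  0.003 -1.   ] z [0.999 0.035 0.012] F [ 0.7  0.5 -0.9] M [-0.105  0.047  0.009] w 34.2 q [0.11 0.47 1.68 0.   0.98 0.07]
shift [ 1.26  3.96 14.47] turn [-0.004  0.012 -0.002] rows>= 2.3 q6 0.07
bar fit x= [-0.03951955  0.67263592] 511 0.6641945417183287 2.26312582333163
```

Request:
arm_command(plan=[[0,1.3,4.8,0,0.012,0,2.5],[0,1.3,4.8,0,0,0,2.5],[0,1.3,4.8,0,0,0,2.5],[0,0,0,0,0,0,2.5],[0,0,0,0,0,0,2.5]])

```text
time: 5.88
position: [0.6625, 0.2133, 0.1753]
tool_rot: [-0.014, 0.712, 0.014, 0.702]
ft_force: [-0.0, -0.4, -1.4]
grip_width: 0.0338
```

Run:
```python
from h import *
st(); go([.6645,.2136,.120],2.2)
```

```text
t 5.88 tcp [662.5 213.3 175.3] x [-0.013  0.    -1.   ] z [ 0.999  0.039 -0.013] F [-0.  -0.4 -1.4] M [-0.132  0.065 -0.012] w 33.8 q [0.15 0.68 1.27 0.   1.2  0.11]
shift [5.53 0.02 0.27] turn [ 0.    -0.013 -0.001] rows>= 0.9 q6 0.11
```

Request:
arm_command(plan=[[1.5,0,0.2,0,-0.013,0,2.5],[2.0,0,0,0,0,0,2.5],[2.0,0,0,0,0,0,2.5],[0,0,0,0,0,0,2.5],[0,0,0,0,0,0,2.5]])

```text
time: 6.5
position: [0.6587, 0.2121, 0.1199]
tool_rot: [-0.014, 0.709, 0.014, 0.705]
ft_force: [1.2, -0.5, -0.1]
grip_width: 0.034
```

Run:
```python
from h import *
st(); go([.6645,.2136,.081],2.2)
```

```text
t 6.5 tcp [658.7 212.1 119.9] x [-0.005 -0.    -1.   ] z [ 0.999  0.04  -0.005] F [ 1.2 -0.5 -0.1] M [-0.018 -0.347  0.009] w 34.0 q [0.15 0.73 1.33 0.   1.08 0.11]
shift [3.88 0.13 0.6 ] turn [ 0.002 -0.005  0.   ] rows>= 0.6 q6 0.11
```

Request:
arm_command(plan=[[0.0,0.1,0.55,0,-0.005,0,2.5],[0.8,0,0,0,0,0,2.5],[0,0,0,0,0,0,2.5]])

```text
time: 6.88
position: [0.6651, 0.2134, 0.1137]
tool_rot: [-0.014, 0.706, 0.014, 0.708]
ft_force: [-0.5, -0.1, -0.9]
grip_width: 0.0339
```

Run:
```python
from h import *
st(); go([.6645,.2136,.081],2.2)
```

```text
t 6.88 tcp [665.1 213.4 113.7] x [ 0.003  0.    -1.   ] z [0.999 0.041 0.003] F [-0.5 -0.1 -0.9] M [-0.112  0.105 -0.028] w 33.9 q [ 0.15  0.75  1.32 -0.    1.07  0.11]
shift [ 3.27  0.02 -0.07] turn [ 0.002  0.003 -0.   ] rows>= 0.5 q6 0.11
```

Request:
arm_command(plan=[[1.0,0,0,0,0,0,2.5],[1.0,0,0.1,0,0,0,2.5],[0.8,0,0.1,0,0,0,2.5],[0.3,0,0,0,0,0,2.5],[0,0,0,0,0,0,2.5]])

```text
time: 7.5
position: [0.6668, 0.2135, 0.0795]
tool_rot: [-0.014, 0.706, 0.014, 0.708]
ft_force: [0.5, 0.8, -0.3]
grip_width: 0.034
```

Run:
```python
from h import *
st(); go([.6645,.2136,.081],2.2)
```

```text
t 7.5 tcp [666.8 213.5  79.5] x [ 0.002  0.    -1.   ] z [0.999 0.041 0.002] F [ 0.5  0.8 -0.3] M [-0.114  0.047  0.049] w 34.0 q [ 0.15  0.79  1.33 -0.    1.02  0.11]
shift [-0.15  0.02 -0.23] turn [ 0.002  0.002 -0.   ] rows>= 0.0 q6 0.11
```

Request:
arm_command(plan=[[0.2,0,-0.2,0,0,0,2.5],[0,0,0,0,0,0,2.5],[0,0,0,0,0,0,5.5],[0,0,0,0,0,0,5.5],[0,0,0,0,0,0,5.5],[0,0,0,0,0,0,5.5],[-3.5,0,0,0,0,0,5.5],[-3.5,0,0,0,0,0,5.5],[-3.5,0,0,0,0,0,5.5],[-1.5,0,0,0,0,0,5.5]])

```text
time: 8.75
position: [0.664, 0.2133, 0.2001]
tool_rot: [-0.014, 0.707, 0.014, 0.707]
ft_force: [-0.1, 0.3, -0.5]
grip_width: 0.0551
```

Run:
```python
from h import *
st(); 
im,P,K,T=look("top"); cv2.imwrite("pics/t2.png",cv2.resize(im[130:300,120:390],None,fx=2.9,fy=2.9))
def rg(x,y,r,z0,z1): return P[(np.abs(P[...,0]-x)<r)&(np.abs(P[...,1]-y)<r)&(P[...,2]>z0)&(P[...,2]<z1)]
Q=rg(.54,-.043,.07,.045,.08); print("B",len(Q),rect(Q))
Q=rg(.465,-.177,.06,.05,.08); print("head",len(Q),rect(Q))
c=rect(rg(.54,-.043,.07,.045,.08))[0]/1000
go([c[0],c[1],.16],89.5); go([c[0],c[1],.16],89.5,1)
```

```text
t 8.75 tcp [664.  213.3 200.1] x [-0. -0. -1.] z [ 0.999  0.041 -0.   ] F [-0.1  0.3 -0.5] M [-0.158  0.082 -0.022] w 55.1 q [ 0.15  0.65  1.26 -0.    1.24  0.11]
B 232 (array([540. , -42.9]), array([33.5, 38.1]), 89.2)
head 319 (array([ 466.4, -177.7]), array([48.6, 46.9]), 46.9)
shift [  4.12 -25.1  -13.49] turn [-1.521e+00  1.000e-03  1.000e-03] rows>= 8.2 q6 0.11
shift [  4.12 -25.1  -13.49] turn [ 1.62e+00  1.00e-03 -1.00e-03] rows>= 8.8 q6 0.11
```

View pics/t2.png

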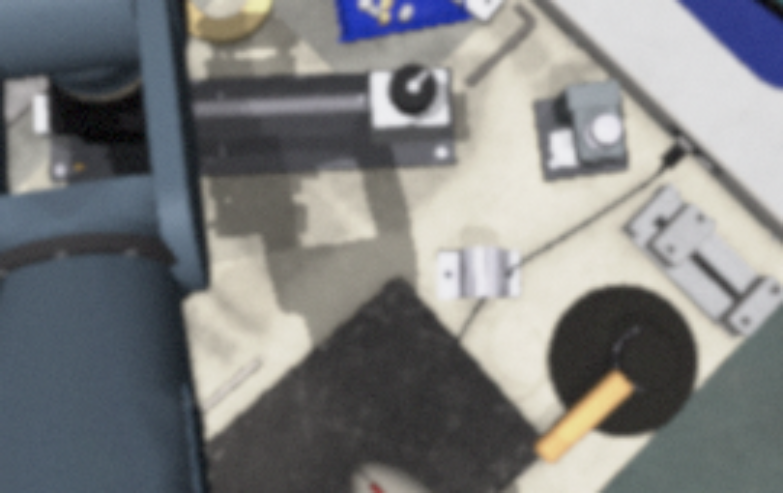

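Request:
arm_command(plan=[[0,-5.0,-2.7,0,0,0,5.5],[0,-5.0,-2.7,0,0,0,5.5],[0,-5.0,-2.7,0,0,0,5.5],[0,-5.0,-2.7,0,0,0,5.5],[0,-5.0,-2.7,0,0,0,5.5],[0,0,0,-0.18,0,0,5.5],[0,0,0,-0.18,0,0,5.5],[0,0,0,-0.18,0,0,5.5],[0,0,0,-0.18,0,0,5.5],[0,0,0,-0.18,0,0,5.5],[0,0,0,-0.18,0,0,5.5],[0,0,0,-0.18,0,0,5.5]])

```text
time: 10.3
position: [0.5275, -0.0485, 0.1868]
tool_rot: [-0.433, 0.559, 0.446, 0.55]
ft_force: [0.7, 0.7, -1.1]
grip_width: 0.0549
```

Request:
arm_command(plan=[[1.0,0,0,-0.18,0,0,5.5],[1,0,0,-0.08,0,0,5.5],[0,0,0,0,0,0,5.5]])

```text
time: 10.68
position: [0.5247, -0.0477, 0.1631]
tool_rot: [-0.501, 0.495, 0.518, 0.486]
ft_force: [-0.1, -0.2, -0.2]
grip_width: 0.0547
```

Run:
```python
from h import *
st()
im,P,K,T=look("wrist")
def rg(x,y,r,z0,z1): return P[(np.abs(P[...,0]-x)<r)&(np.abs(P[...,1]-y)<r)&(P[...,2]>z0)&(P[...,2]<z1)]
for z in (.015,.045):
  Q=rg(.54,-.043,.06,z,.08); c,s,a=rect(Q); print("B",len(Q),c,s,a,np.round(np.median(Q[:,2]),4))
go([c[0]/1000,c[1]/1000,.08],89.5)
```

```text
t 10.68 tcp [524.7 -47.7 163.1] x [-0.027  0.008 -1.   ] z [-0.038  0.999  0.009] F [-0.1 -0.2 -0.2] M [ 0.014 -0.001  0.024] w 54.7 q [-0.3   0.49  1.72 -0.    0.96 -1.91]
B 1623 [539.7 -44.1] [40.5 35.3] 0.7 0.0555
B 1477 [539.7 -44.4] [40.4 32.7] 0.4 0.0559
shift [ 8.31 -1.7   0.21] turn [ 0.047  0.008 -0.026] rows>= 1.3 q6 -1.91
```

Request:
arm_command(plan=[[0.3,-0.8,0.1,0.03,0.008,-0.026,5.5],[0.5,-0.8,0.1,0,0,0,5.5],[3.0,0,0,0,0,0,5.5],[3.0,0,0,0,0,0,5.5],[0,0,0,0,0,0,5.5],[0,0,0,0,0,0,5.5]])

```text
time: 11.48
position: [0.5466, -0.0457, 0.095]
tool_rot: [0.504, -0.497, -0.498, -0.501]
ft_force: [-0.2, -0.3, -0.4]
grip_width: 0.055
```

Run:
```python
from h import *
st(); go([.5397,-.0442,.018],90.4)
```

```text
t 11.47 tcp [546.6 -45.7  95. ] x [ 0.009 -0.002 -1.   ] z [-0.003  1.    -0.002] F [-0.2 -0.3 -0.4] M [ 0.033 -0.01   0.019] w 55.0 q [-0.29  0.61  1.74  0.    0.78 -1.86]
shift [7.7  0.76 0.17] turn [-0.004 -0.002  0.009] rows>= 1.2 q6 -1.86
```

Request:
arm_command(plan=[[1.0,0.75,0.15,0,0,0.009,5.5],[2.0,0,0,0,0,0,5.5],[2.5,0,0,0,0,0,5.5],[1.9,0,0,0,0,0,5.5],[0,0,0,0,0,0,5.5]])

```text
time: 12.1
position: [0.5408, -0.0447, 0.0224]
tool_rot: [0.503, -0.499, -0.498, -0.5]
ft_force: [0.3, 0.3, 0.3]
grip_width: 0.0547
```

Run:
```python
from h import *
st(); go([.5397,-.0442,.018],90.4)
```

```text
t 12.1 tcp [540.8 -44.7  22.4] x [ 0.006 -0.004 -1.   ] z [-0.003  1.    -0.004] F [0.3 0.3 0.3] M [ 0.083 -0.015 -0.008] w 54.7 q [-0.29  0.73  1.79 -0.    0.62 -1.86]
shift [0.44 0.11 0.05] turn [-0.004 -0.004  0.006] rows>= 0.1 q6 -1.86
```

Request:
arm_command(plan=[[0.3,0.1,0,0,0,0,2.5],[0,0,0,0,0,0,2.5],[0,0,0,0,0,0,2.5],[0,0,0,0,0,0,2.5],[0,0,0,0,0,0,2.5],[0,0,0,0,0,0,2.5]])

```text
time: 12.85
position: [0.5411, -0.045, 0.022]
tool_rot: [0.505, -0.498, -0.497, -0.5]
ft_force: [-0.8, 0.1, -0.5]
grip_width: 0.0344
```

Request:
arm_command(plan=[[-3.5,0,0,0,0,0,2.5],[-3.5,0,0,0,0,0,2.5],[-3.5,0,0,0,0,0,2.5],[-3.5,0,0,0,0,0,2.5],[-1.5,0,0,0.17,0,0,2.5],[0,0,0,0.18,0,0,2.5],[0,0,0,0.18,0,0,2.5],[0,0,0,0.18,0,0,2.5],[0,0,0,0.18,0,0,2.5],[0,0,0,0.18,0,0,2.5],[0,0,0,0.18,0,0,2.5],[0,0,0,0.18,0,0,2.5]])

```text
time: 14.35
position: [0.5362, -0.0433, 0.1807]
tool_rot: [-0.036, 0.704, 0.032, 0.708]
ft_force: [-0.2, -0.1, -1.0]
grip_width: 0.0336
```

Request:
arm_command(plan=[[0,0,0,0.15,0,0,2.5],[0,0,0,0,0,0,2.5]])

```text
time: 14.6
position: [0.5355, -0.0431, 0.1803]
tool_rot: [0.019, 0.705, -0.022, 0.708]
ft_force: [-0.5, 0.1, -1.9]
grip_width: 0.0341
```

Run:
```python
from h import *
st(); go([.667,.1436,.175],2.2)
```

```text
t 14.6 tcp [535.5 -43.1 180.3] x [ 0.004 -0.004 -1.   ] z [ 0.998 -0.057  0.004] F [-0.5  0.1 -1.9] M [-0.071  0.039  0.009] w 34.1 q [-0.29  0.47  1.7  -0.    0.97 -0.23]
shift [ 0.51 19.4  12.06] turn [-0.096  0.004  0.004] rows>= 3.1 q6 -0.23
```

Request:
arm_command(plan=[[0,4.8,1.0,-0.096,0.004,0,2.5],[0,4.8,1.5,0,0,0,2.5],[0,4.6,3.0,0,0,0,2.5],[0,3.5,3.5,0,0,0,2.5],[0,0,3.0,0,0,0,2.5],[0,0,0,0,0,0,2.5],[0,0,0,0,0,0,2.5]])

```text
time: 15.48
position: [0.6529, 0.1433, 0.1775]
tool_rot: [-0.022, 0.709, 0.019, 0.705]
ft_force: [0.1, -0.5, -1.2]
grip_width: 0.0342
```

Run:
```python
from h import *
st(); go([.667,.1436,.115],2.2)
```

```text
t 15.47 tcp [652.9 143.3 177.5] x [-0.005 -0.005 -1.   ] z [ 0.998  0.058 -0.005] F [ 0.1 -0.5 -1.2] M [-0.135  0.052 -0.004] w 34.2 q [ 0.05  0.64  1.35 -0.01  1.16 -0.01]
shift [ 6.24 -0.02  1.44] turn [ 0.02  -0.005  0.005] rows>= 1.0 q6 -0.01
```

Request:
arm_command(plan=[[0,0,1.2,0.02,-0.005,0.005,2.5],[0.5,0,0,0,0,0,2.5],[2.0,0,0.2,0,0,0,2.5],[1.5,0,0.1,0,0,0,2.5],[0,0,0,0,0,0,2.5],[0,0,0,0,0,0,2.5]])

```text
time: 16.23
position: [0.6655, 0.1423, 0.1333]
tool_rot: [-0.013, 0.709, 0.013, 0.705]
ft_force: [-0.5, 0.1, -0.7]
grip_width: 0.0339
```

Run:
```python
from h import *
st(); go([.667,.1436,.081],2.2)
```

```text
t 16.23 tcp [665.5 142.3 133.3] x [-0.005  0.    -1.   ] z [ 0.999  0.036 -0.005] F [-0.5  0.1 -0.7] M [-0.143  0.056 -0.003] w 33.9 q [0.05 0.7  1.35 0.   1.09 0.01]
shift [5.23 0.12 0.19] turn [-0.002 -0.005 -0.001] rows>= 0.8 q6 0.01
```

Request:
arm_command(plan=[[1.0,0.1,0.15,0,0,0,2.5],[1.0,0,0.1,0,0,0,2.5],[1.3,0,0.1,0,0,0,2.5],[1.3,0,0,0,0,0,2.5],[0.6,0,0,0,0,0,2.5],[0,0,0,0,0,0,2.5]])

```text
time: 16.98
position: [0.6695, 0.1437, 0.0782]
tool_rot: [-0.013, 0.708, 0.013, 0.706]
ft_force: [-0.9, -0.0, 2.5]
grip_width: 0.034
```

Run:
```python
from h import *
st(); go([.667,.1436,.079],2.2)
```

```text
t 16.98 tcp [669.5 143.7  78.2] x [-0.004  0.    -1.   ] z [ 0.999  0.036 -0.004] F [-0.9 -0.   2.5] M [-0.142  0.067 -0.026] w 34.0 q [0.05 0.78 1.38 0.   0.99 0.01]
shift [-0.08 -0.   -0.25] turn [-0.002 -0.004 -0.   ] rows>= 0.0 q6 0.01
```

Request:
arm_command(plan=[[0,0,-0.2,0,0,0,2.5],[0,0,0,0,0,0,5.5],[0,0,0,0,0,0,5.5],[0,0,0,0,0,0,5.5],[0,0,0,0,0,0,5.5],[-3.5,0,0,0,0,0,5.5],[-3.5,0,0,0,0,0,5.5],[-3.5,0,0,0,0,0,5.5],[-3.5,0,0,0,0,0,5.5],[-3.5,0,0,0,0,0,5.5],[0,0,0,0,0,0,5.5]])

```text
time: 18.35
position: [0.6685, 0.1436, 0.2596]
tool_rot: [-0.013, 0.708, 0.013, 0.706]
ft_force: [0.4, 1.0, -0.3]
grip_width: 0.0549
```

Run:
```python
from h import *
st()
im,P,K,T=look("wrist"); im2,P2,K2,T2=look("side")
cv2.imwrite("pics/c3.png",np.hstack([cv2.resize(im,(400,300)),cv2.resize(im2[110:290,180:420],(400,300))]))
m=(np.abs(P[...,0]-.672)<.04)&(np.abs(P[...,1]-.019)<.04)&(P[...,2]>.165)&(P[...,2]<.19); Q=P[m]; print(len(Q), rect(Q) if len(Q) else 0)
go([.6725,.0187,.20],-60);go([.6725,.0187,.20],-60,1)
```

```text
t 18.35 tcp [668.5 143.6 259.6] x [-0.002  0.001 -1.   ] z [ 0.999  0.036 -0.002] F [ 0.4  1.  -0.3] M [-0.128  0.013 -0.027] w 54.9 q [0.05 0.58 1.23 0.   1.34 0.01]
619 (array([673.6,  28.8]), array([18.8, 36.6]), 88.8)
shift [  5.54 -12.49   0.25] turn [ 1.083 -0.009  0.005] rows>= 5.9 q6 0.01
shift [  5.54 -12.49   0.25] turn [-2.058 -0.006 -0.011] rows>= 11.1 q6 0.01
```

View pics/c3.png

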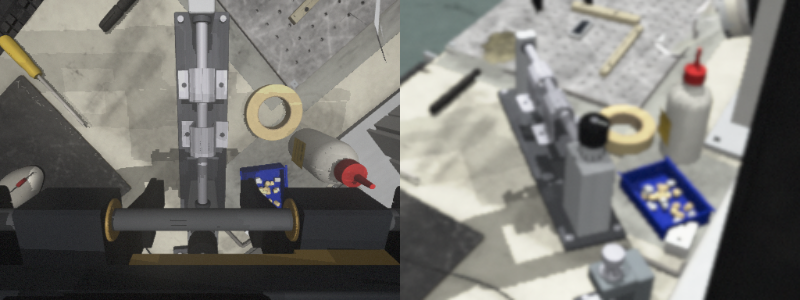

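Request:
arm_command(plan=[[0,-4.1,0.1,0,0,0,6.5],[0,-4.1,0.1,0,0,0,6.5],[0,-4.1,0.1,0,0,0,6.5],[0,0,0,-0.186,0,0,6.5],[0,0,0,-0.186,0,0,6.5],[0,0,0,-0.186,0,0,6.5],[0,0,0,-0.186,0,0,6.5],[0,0,0,-0.186,0,0,6.5],[0,0,0,-0.186,0,0,6.5],[0,0,0,-0.186,0,0,6.5],[0,0,0,-0.186,0,0,6.5],[0,0,0,-0.186,0,0,6.5]])

```text
time: 19.95
position: [0.658, 0.0179, 0.2247]
tool_rot: [-0.52, 0.47, 0.557, 0.445]
ft_force: [0.3, -0.4, 0.2]
grip_width: 0.0651
```

Request:
arm_command(plan=[[0,0,0,-0.186,0,0,6.5],[0,0,0,-0.186,0,0,6.5],[0,0,0,-0.186,0,0,6.5],[0,0,0,-0.186,0,0,6.5],[0,0,0,0,0,0,6.5],[0,0,0,0,0,0,6.5]])

```text
time: 20.7
position: [0.6502, 0.0188, 0.2109]
tool_rot: [-0.637, 0.236, 0.699, 0.223]
ft_force: [0.4, 0.4, -0.4]
grip_width: 0.0649
```

Run:
```python
from h import *
st(); o=robot.get_obs(); z=R.from_quat(o["tool_rot"]).as_matrix()[:,2]; go([.673,.0192,.142],np.degrees(np.arctan2(z[1],z[0])))
```

```text
t 20.7 tcp [650.2  18.8 210.9] x [-0.088  0.011 -0.996] z [-0.785  0.615  0.076] F [ 0.4  0.4 -0.4] M [ 0.101 -0.013 -0.005] w 64.9 q [-0.14  0.61  1.3  -0.    1.31 -2.62]
shift [ 6.66 -1.74 -2.29] turn [ 0.002  0.076 -0.046] rows>= 1.1 q6 -2.62
```

Request:
arm_command(plan=[[0,-0.9,-1.2,0,0.038,-0.023,6.5],[0,-0.8,-1.1,0,0.038,-0.023,6.5],[0,0,0,0,0,0,6.5],[0,0,0,0,0,0,6.5]])

```text
time: 21.2
position: [0.6777, 0.0182, 0.2066]
tool_rot: [-0.667, 0.233, 0.669, 0.232]
ft_force: [-0.8, 0.3, -0.1]
grip_width: 0.065
```

Run:
```python
from h import *
st()
```

```text
t 21.2 tcp [677.7  18.2 206.6] x [-0.003  0.001 -1.   ] z [-0.784  0.621  0.003] F [-0.8  0.3 -0.1] M [0.052 0.054 0.009] w 65.0 q [-0.14  0.62  1.3   0.    1.22 -2.61]
```

Request:
arm_command(plan=[[0,0,0,0,0,0,6.5],[0,0,0,0,0,0,6.5],[0,0,0,0,0,0,6.5],[0,0,0,0,0,0,6.5]])

```text
time: 21.7
position: [0.6772, 0.0181, 0.2065]
tool_rot: [-0.666, 0.233, 0.669, 0.232]
ft_force: [0.1, 0.2, 0.2]
grip_width: 0.0649
```

Run:
```python
from h import *
st(); o=robot.get_obs(); z=R.from_quat(o["tool_rot"]).as_matrix()[:,2]; go([.673,.0192,.142],np.degrees(np.arctan2(z[1],z[0])))
```

```text
t 21.7 tcp [677.2  18.1 206.5] x [-0.004  0.001 -1.   ] z [-0.783  0.622  0.004] F [0.1 0.2 0.2] M [0.103 0.09  0.001] w 64.9 q [-0.14  0.62  1.3   0.    1.23 -2.61]
shift [6.46 0.16 0.37] turn [ 0.     0.004 -0.002] rows>= 1.0 q6 -2.61
```

Request:
arm_command(plan=[[1.5,0.15,0.3,0,0.004,-0.002,6.5],[2.0,0,0,0,0,0,6.5],[1.5,0,0,0,0,0,6.5],[0,0,0,0,0,0,6.5]])

```text
time: 22.2
position: [0.6745, 0.0187, 0.156]
tool_rot: [0.668, -0.233, -0.667, -0.233]
ft_force: [0.6, -0.2, 0.5]
grip_width: 0.0651
```

Run:
```python
from h import *
st(); o=robot.get_obs(); z=R.from_quat(o["tool_rot"]).as_matrix()[:,2]; go([.673,.0192,.143],np.degrees(np.arctan2(z[1],z[0])))
```

```text
t 22.2 tcp [674.5  18.7 156. ] x [ 0.002 -0.    -1.   ] z [-0.783  0.622 -0.002] F [ 0.6 -0.2  0.5] M [ 0.093  0.031 -0.044] w 65.1 q [-0.14  0.67  1.36 -0.    1.11 -2.61]
shift [1.3  0.06 0.15] turn [ 0.    -0.002  0.001] rows>= 0.2 q6 -2.61
```

Request:
arm_command(plan=[[1.2,0.06,0.12,0,0,0,6.5],[0,0,0,0,0,0,2.8],[0,0,0,0,0,0,2.8],[0,0,0,0,0,0,2.8],[0,0,0,0,0,0,2.8],[0,0,0,0,0,0,2.8],[0,0,0,0,0,0,2.8]], grip_force=35)

```text
time: 23.08
position: [0.6737, 0.0196, 0.1451]
tool_rot: [0.669, -0.232, -0.666, -0.233]
ft_force: [-0.6, 0.8, -1.4]
grip_width: 0.035
```

Request:
arm_command(plan=[[0,0,0,0.18,0,0,2.8],[-0.1,0,0,0.18,0,0,2.8],[-0.1,0,0,0.18,0,0,2.8]])

```text
time: 23.45
position: [0.6736, 0.0195, 0.1452]
tool_rot: [0.579, -0.406, -0.577, -0.408]
ft_force: [0.7, 0.4, -4.9]
grip_width: 0.035
```

Run:
```python
from h import *
st(); o=robot.get_obs(); z=R.from_quat(o["tool_rot"]).as_matrix()[:,2]; go([.673,.0192,.143],np.degrees(np.arctan2(z[1],z[0])))
```

```text
t 23.45 tcp [673.6  19.5 145.2] x [ 0.003 -0.    -1.   ] z [-0.337  0.942 -0.001] F [ 0.7  0.4 -4.9] M [ 0.113 -0.15   0.057] w 35.0 q [-0.14  0.68  1.37  0.    1.09 -2.05]
shift [ 0.22  0.07 -0.01] turn [ 0.    -0.001  0.003] rows>= 0.0 q6 -2.05
```

Request:
arm_command(plan=[[0,0,0,0.18,0,0,2.8],[0,0,0,0.18,0,0,2.8],[0,0,0,0.18,0,0,2.8],[0,0,0,0.18,0,0,2.8]])

```text
time: 23.95
position: [0.6736, 0.0194, 0.1451]
tool_rot: [-0.392, 0.588, 0.39, 0.59]
ft_force: [-0.5, 1.7, -0.8]
grip_width: 0.0351
```

```bash
cat > s.py <<'E'
from h import *
st(); o=robot.get_obs(); z=R.from_quat(o["tool_rot"]).as_matrix()[:,2]; go([.673,.0192,.144],np.degrees(np.arctan2(z[1],z[0])))
E
python3 s.py
```

```text
t 23.95 tcp [673.6  19.4 145.1] x [ 0.003 -0.001 -1.   ] z [0.388 0.921 0.   ] F [-0.5  1.7 -0.8] M [0.026 0.101 0.059] w 35.1 q [-0.14  0.68  1.37 -0.    1.09 -1.31]
shift [ 0.11  0.05 -0.05] turn [-0.     0.     0.003] rows>= 0.0 q6 -1.31
```

Request:
arm_command(plan=[[0,0,0,0.18,0,0,2.8],[0,0,0,0.18,0,0,2.8],[0,0,0,0.18,0,0,2.8]])

```text
time: 24.32
position: [0.6736, 0.0194, 0.1451]
tool_rot: [-0.215, 0.673, 0.213, 0.675]
ft_force: [0.2, -0.1, -0.7]
grip_width: 0.0356
```

```bash
python3 s.py
```

```text
t 24.32 tcp [673.6  19.4 145.1] x [ 0.002 -0.001 -1.   ] z [0.817 0.577 0.001] F [ 0.2 -0.1 -0.7] M [0.038 0.189 0.061] w 35.6 q [-0.14  0.68  1.37 -0.    1.09 -0.75]
shift [ 0.11  0.01 -0.06] turn [-0.     0.001  0.003] rows>= 0.0 q6 -0.75
```

Request:
arm_command(plan=[[0,0,0,0.18,0,0,2.8],[0,0,0,0.18,0,0,2.8],[0,0,0,0.18,0,0,2.8]])

```text
time: 24.7
position: [0.6735, 0.0194, 0.1451]
tool_rot: [-0.022, 0.706, 0.02, 0.707]
ft_force: [-1.1, 0.2, -0.8]
grip_width: 0.0349
```

```bash
python3 s.py
```

```text
t 24.7 tcp [673.5  19.4 145.1] x [ 0.002 -0.002 -1.   ] z [0.998 0.059 0.002] F [-1.1  0.2 -0.8] M [0.031 0.248 0.235] w 34.9 q [-0.14  0.68  1.37 -0.    1.09 -0.19]
shift [ 0.11 -0.02 -0.05] turn [-0.     0.002  0.002] rows>= 0.0 q6 -0.19
```

Request:
arm_command(plan=[[0,0,0,0.18,0,0,2.8],[0,0,0,0.18,0,0,2.8],[0,0,0,0.18,0,0,2.8]])

```text
time: 25.08
position: [0.6734, 0.0195, 0.1452]
tool_rot: [0.173, 0.685, -0.174, 0.686]
ft_force: [-0.1, 1.3, -0.3]
grip_width: 0.0354
```

```bash
python3 s.py
```

```text
t 25.07 tcp [673.4  19.5 145.2] x [ 0.001 -0.003 -1.   ] z [ 0.88  -0.475  0.003] F [-0.1  1.3 -0.3] M [0.096 0.245 0.224] w 35.4 q [-0.14  0.68  1.37 -0.    1.09  0.36]
shift [ 0.12 -0.05 -0.03] turn [-0.     0.003  0.002] rows>= 0.0 q6 0.36
```

Request:
arm_command(plan=[[0,0,0,0.13,0,0,2.8],[0,0,0,0,0,0,2.8],[0,0,0,0,0,0,6.5],[0,0,0,0,0,0,6.5],[0,0,0,0,0,0,6.5],[0,0,0,0,0,0,6.5],[-4,0,0,0,0,0,6.5],[-4,0,0,0,0,0,6.5],[-3,0,0,0,0,0,6.5],[0,0,0,0,0,0,6.5]])

```text
time: 26.32
position: [0.674, 0.0191, 0.2578]
tool_rot: [0.216, 0.672, -0.218, 0.674]
ft_force: [-0.0, 0.6, 0.2]
grip_width: 0.0648
```

Run:
```python
from h import *
st()
im,P,K,T=look("top"); cv2.imwrite("pics/t4.png",im)
def rg(x,y,r,z0,z1): return P[(np.abs(P[...,0]-x)<r)&(np.abs(P[...,1]-y)<r)&(P[...,2]>z0)&(P[...,2]<z1)]
H=rg(.467,-.177,.05,.049,.07); print("head",len(H),rect(H),np.median(H[:,2]))
b=(P[...,2]>.036)&(P[...,2]<.05)&(P[...,0]>.33)&(P[...,0]<.47)&(P[...,1]>-.2)&(P[...,1]<-.03)
b&=(im[...,2].astype(int)-im[...,0]>50); Q=P[b]; print("handle",len(Q),rect(Q),Q.mean(0),np.median(Q[:,2]))
pm=(np.abs(P[...,2]-.004)<.004)&(im.max(2)<60)&(np.abs(P[...,0]-.46)<.09)&(np.abs(P[...,1]+.165)<.09); 
(c,r)=cv2.minEnclosingCircle((P[pm][:,:2]*1000).astype(np.float32)); print("pad",c,r)
S=rg(.647,-.133,.025,.11,.14); print("punch",rect(S),np.median(S[:,2]))
S=rg(.667,-.14,.06,.08,.1); print("arm",rect(S))
```

```text
t 26.32 tcp [674.   19.1 257.8] x [ 0.002 -0.004 -1.   ] z [ 0.812 -0.584  0.004] F [-0.   0.6  0.2] M [-0.099  0.084 -0.016] w 64.8 q [-0.14  0.56  1.26 -0.    1.32  0.49]
head 331 (array([ 466.6, -178. ]), array([48.3, 47.5]), 43.2) 0.053178293532083254
handle 293 (array([ 420.6, -126.3]), array([20.7, 91.1]), 42.4) [ 0.42256391 -0.12779065  0.04101857] 0.04097446101735924
pad (455.04180908203125, -147.2947540283203) 80.6040267944336
punch (array([ 646.4, -133.3]), array([22.9, 22.3]), 55.5) 0.12081397949585826
arm (array([ 659.3, -133.4]), array([62. , 42.9]), 6.7)
```

View pics/t4.png

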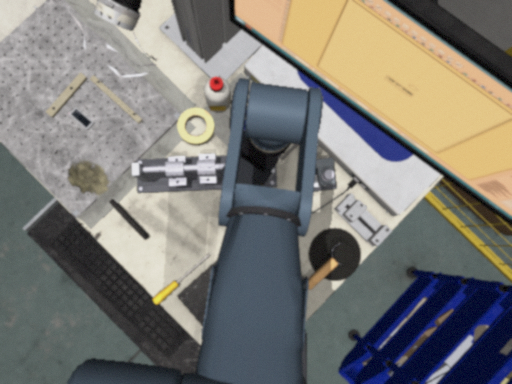

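Run:
```python
from h import *
K,T=pose("top"); P=cloud(np.load("pics/top0.npy"),K,T)
print("pad", ray(335,254.5,.004,K,T))
im=cv2.imread("pics/top0.png"); g=im[205:300,290:380]; m=(np.abs(P[205:300,290:380,2]-.004)<.004)&(g.max(2)<50)
n,l,s,c=cv2.connectedComponentsWithStats(m.astype(np.uint8)); print(s[1:][s[1:,4]>100])
Q=P[(P[...,2]>.14)&(np.hypot(P[...,0]-.613,P[...,1]+.096)<.3)&(P[...,1]<0)]; 
if len(Q): d=np.hypot(Q[:,0]-.613,Q[:,1]+.096); i=np.argsort(d)[:300:60]; print(np.round(Q[i],3),d.min())
H=np.array([.4666,-.178]); u=np.array([np.cos(np.radians(132.2)),np.sin(np.radians(132.2))]); g=H+.052*u; print("grasp",g)
go([g[0],g[1],.10],42.2)
```

```text
pad [ 0.46356392 -0.16629347  0.004     ]
[[  20   25   49   49 1104]]
[[ 0.731 -0.19   0.276]
 [ 0.732 -0.19   0.664]
 [ 0.725 -0.2    0.661]
 [ 0.744 -0.174  0.653]
 [ 0.726 -0.2    0.266]] 0.15077033264108114
grasp [ 0.43167053 -0.13947816]
shift [ 15.68 -26.9  -10.33] turn [-1.36  -0.002  0.004] rows>= 7.4 q6 0.49
```

Request:
arm_command(plan=[[0,-5.2,-2.0,0,0,0,6.5],[0,-5.2,-2.0,0,0,0,6.5],[0,-5.2,-2.0,0,0,0,6.5],[0,-5.2,-2.0,0,0,0,6.5],[0,-5.2,-2.0,0,0,0,6.5],[0,0,0,-0.17,0,0,6.5],[0,0,0,-0.17,0,0,6.5],[0,0,0,-0.17,0,0,6.5],[0,0,0,-0.17,0,0,6.5],[0,0,0,-0.17,0,0,6.5],[0,0,0,-0.17,0,0,6.5],[0,0,0,-0.17,0,0,6.5]])

```text
time: 27.88
position: [0.4194, -0.1322, 0.2373]
tool_rot: [-0.202, 0.686, 0.22, 0.664]
ft_force: [0.3, 0.2, -0.9]
grip_width: 0.0649
```

Request:
arm_command(plan=[[0,0,0,-0.17,0,0,5.0],[0,0,0,0,0,0,5.0]])

```text
time: 28.12
position: [0.4172, -0.1309, 0.2345]
tool_rot: [-0.257, 0.666, 0.28, 0.642]
ft_force: [0.9, 0.8, 0.8]
grip_width: 0.0537
```

```bash
cat > m.py <<'E'
from h import *
import sys
def mallet(im,P,pr=True):
    b=(P[...,2]>.036)&(P[...,2]<.05)&(P[...,0]>.30)&(P[...,0]<.52)&(P[...,1]>-.25)&(P[...,1]<-.03)&(im[...,2].astype(int)-im[...,0]>40)
    Q=P[b]; c,s,a=rect(Q); print("handle",len(Q),c,s,a,np.median(Q[:,2]))
    h=(P[...,2]>.049)&(P[...,2]<.065)&(P[...,0]>.4)&(P[...,0]<.53)&(P[...,1]>-.25)&(P[...,1]<-.1)
    Q=P[h]; print("head",len(Q),*(rect(Q) if len(Q)>5 else []))
st(); im,P,K,T=look("wrist"); cv2.imwrite(sys.argv[1],im); mallet(im,P)
go([.4317,-.1395,.10],42.2)
E
python3 m.py pics/w5.png
```

```text
t 28.12 tcp [ 417.2 -130.9  234.5] x [-0.043  0.018 -0.999] z [ 0.71   0.703 -0.018] F [0.9 0.8 0.8] M [-0.045  0.023 -0.008] w 53.7 q [-0.56  0.28  1.84 -0.01  1.07 -1.33]
handle 1388 [ 420.5 -125.3] [21.5 92.9] 41.8 0.041005854661290614
head 1303 [ 485.9 -196.8] [ 47.7 102.6] 44.1
shift [13.35 -2.22  0.67] turn [ 0.043 -0.019 -0.043] rows>= 2.2 q6 -1.33
```

View pics/w5.png

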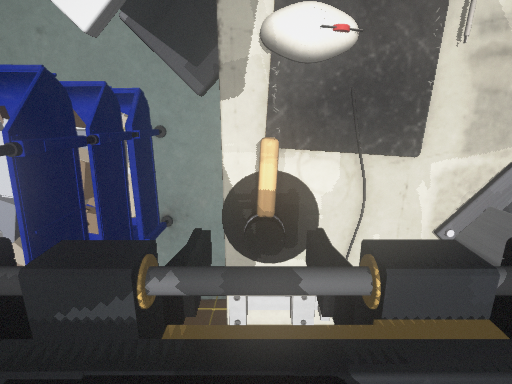

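Request:
arm_command(plan=[[1.0,-1.1,0.3,0.03,-0.019,-0.043,5.0],[2.5,-1.1,0.35,0,0,0,5.0],[3,0,0,0,0,0,5.0],[3,0,0,0,0,0,5.0],[2,0,0,0,0,0,5.0],[0,0,0,0,0,0,5.0]])

```text
time: 28.92
position: [0.4363, -0.1419, 0.1136]
tool_rot: [-0.253, 0.661, 0.253, 0.66]
ft_force: [-1.2, 0.5, -0.2]
grip_width: 0.05
```

Run:
```python
from h import *
st(); go([.4325,-.1395,.011],42)
```

```text
t 28.93 tcp [ 436.3 -141.9  113.6] x [-0.001  0.001 -1.   ] z [ 0.744  0.668 -0.   ] F [-1.2  0.5 -0.2] M [-0.052  0.002  0.021] w 50.0 q [-0.56  0.49  1.94  0.    0.7  -1.29]
shift [10.26  0.42 -0.12] turn [-0.001 -0.    -0.001] rows>= 1.7 q6 -1.29
```

Request:
arm_command(plan=[[2.0,0.4,-0.12,0,0,0,5.0],[2.5,0,0,0,0,0,5.0],[2.5,0,0,0,0,0,5.0],[2.0,0,0,0,0,0,5.0],[0,0,0,0,0,0,5.0],[0,0,0,0,0,0,5.0]])

```text
time: 29.68
position: [0.4368, -0.1421, 0.0255]
tool_rot: [-0.253, 0.659, 0.248, 0.663]
ft_force: [0.1, -0.1, -0.1]
grip_width: 0.0499
```

Run:
```python
from h import *
st(); go([.4325,-.1395,.011],42)
```

```text
t 29.68 tcp [ 436.8 -142.1   25.5] x [ 0.007 -0.004 -1.   ] z [0.749 0.662 0.003] F [ 0.1 -0.1 -0.1] M [-0.018 -0.029  0.004] w 49.9 q [-0.56  0.68  2.    0.    0.46 -1.28]
shift [ 1.44  0.49 -0.16] turn [-0.009  0.003  0.008] rows>= 0.2 q6 -1.28
```

Request:
arm_command(plan=[[0.5,0.45,-0.1,-0.005,0.003,0.008,5.0],[0.8,0,0,0,0,0,5.0],[0,0,0,0,0,0,5.0],[0,0,0,0,0,0,1.5],[0,0,0,0,0,0,1.5],[0,0,0,0,0,0,1.5],[0,0,0,0,0,0,1.5],[0,0,0,0,0,0,1.5],[0,0,0,0,0,0,1.5],[0,0,0,0,0,0,1.5]], grip_force=58)

```text
time: 30.92
position: [0.4343, -0.1399, 0.0137]
tool_rot: [-0.253, 0.66, 0.251, 0.661]
ft_force: [0.8, 0.8, -0.1]
grip_width: 0.0214
```

Run:
```python
from h import *
st()
```

```text
t 30.93 tcp [ 434.3 -139.9   13.7] x [ 0.003 -0.002 -1.   ] z [0.746 0.666 0.001] F [ 0.8  0.8 -0.1] M [-0.005  0.065 -0.005] w 21.4 q [-0.56  0.7   2.   -0.    0.43 -1.29]
```

Request:
arm_command(plan=[[-2,0,0,0,0,0,1.5],[-3,0,0,0,0,0,1.5],[-4,0,0,0,0,0,1.5],[-4,0,0,0,0,0,1.5],[-4,0,0,0,0,0,1.5],[-3,0,0,0,0,0,1.5],[0,0,0,0,0,0,1.5],[0,0,0,0,0,0,1.5]])

```text
time: 31.92
position: [0.4276, -0.1357, 0.214]
tool_rot: [-0.247, 0.664, 0.256, 0.657]
ft_force: [0.3, 0.5, -4.4]
grip_width: 0.0212
```

Run:
```python
from h import *
st(); go([.6141,-.0952,.19],42)
im,P,K,T=look("top")
h=(P[...,2]>.19)&(P[...,2]<.3)&(P[...,0]>.4)&(P[...,0]<.53)&(P[...,1]>-.24)&(P[...,1]<-.1)&(im.max(2)<90)
im2,P2,K2,T2=look("side"); cv2.imwrite("pics/s6.png",cv2.resize(im2[190:384,120:380],(780,582)))
```

```text
t 31.93 tcp [ 427.6 -135.7  214. ] x [-0.014  0.009 -1.   ] z [ 0.747  0.664 -0.004] F [ 0.3  0.5 -4.4] M [0.119 0.105 0.022] w 21.2 q [-0.56  0.31  1.86  0.    0.99 -1.28]
shift [ 2.18 -9.4  16.64] turn [-0.006 -0.004 -0.016] rows>= 2.7 q6 -1.28
```

View pics/s6.png

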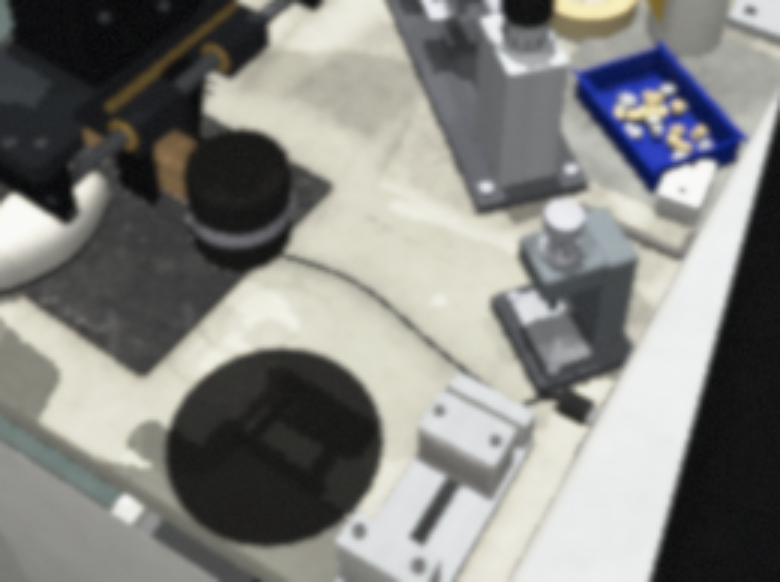

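Request:
arm_command(plan=[[0,-1.8,3.2,0,-0.004,-0.016,1.5],[0,-1.8,3.3,0,0,0,1.5],[0,-1.9,3.3,0,0,0,1.5],[0,-1.9,3.3,0,0,0,1.5],[0,-1.9,3.2,0,0,0,1.5],[0,0,0,0,0,0,1.5],[0,0,0,0,0,0,1.5]])

```text
time: 32.9
position: [0.6092, -0.0934, 0.1965]
tool_rot: [-0.244, 0.669, 0.258, 0.653]
ft_force: [-0.6, 0.2, -3.9]
grip_width: 0.0218
```

Run:
```python
from h import *
st(); go([.6141,-.0952,.19],42)
K,T=pose("side"); im,P,K,T=look("side")
h=(P[...,2]>.18)&(P[...,2]<.28)&(np.abs(P[...,0]-.646)<.05)&(np.abs(P[...,1]+.133)<.05); Q=P[h]; print(len(Q),np.nanmedian(Q,0),rect(Q) if len(Q)>3 else 0,np.percentile(Q[:,2],[2,50,98]))
```

```text
t 32.9 tcp [609.2 -93.4 196.5] x [-0.027  0.011 -1.   ] z [ 0.749  0.663 -0.013] F [-0.6  0.2 -3.9] M [0.072 0.15  0.041] w 21.8 q [-0.33  0.56  1.46  0.    1.15 -1.06]
shift [ 0.64 -0.48  0.26] turn [-0.008 -0.013 -0.026] rows>= 0.2 q6 -1.06
1601 [ 0.63229833 -0.14018068  0.22717323] (array([ 632.4, -117.5]), array([79.3, 72.1]), 82.3) [0.18876513 0.22717323 0.27862075]
```

Request:
arm_command(plan=[[0.0,-0.45,0.2,-0.008,-0.013,-0.026,1.5],[0,0,0,0,0,0,1.5],[0,0,0,0,0,0,1.5]])

```text
time: 33.33
position: [0.6117, -0.0961, 0.1961]
tool_rot: [-0.253, 0.66, 0.253, 0.66]
ft_force: [0.3, 0.2, -2.8]
grip_width: 0.0218
```

```bash
python3 -c "
from h import *
st(); go([.6141,-.0952,.19],42)"
```

```text
t 33.33 tcp [611.7 -96.1 196.1] x [-0. -0. -1.] z [ 0.744  0.668 -0.   ] F [ 0.3  0.2 -2.8] M [ 0.079  0.096 -0.036] w 21.8 q [-0.34  0.55  1.47 -0.    1.12 -1.07]
shift [ 0.61 -0.1   0.24] turn [-0.002 -0.    -0.   ] rows>= 0.1 q6 -1.07
```

Request:
arm_command(plan=[[3.0,0,0,0,0,0,1.5]])

```text
time: 33.45
position: [0.6141, -0.0971, 0.1688]
tool_rot: [-0.255, 0.658, 0.251, 0.663]
ft_force: [0.1, 0.8, -3.6]
grip_width: 0.0214
```

```bash
python3 -c "
from h import *
st(); print(robot.get_obs()['joint_velocities'].round(3)); go([.6141,-.0952,.165],42)"
```

```text
t 33.45 tcp [614.1 -97.1 168.8] x [ 0.007 -0.003 -1.   ] z [0.744 0.668 0.004] F [ 0.1  0.8 -3.6] M [0.092 0.12  0.005] w 21.4 q [-0.34  0.58  1.5  -0.    1.05 -1.07]
[-0.004  0.317  0.26   0.    -0.516 -0.001]
shift [0.38 0.14 0.12] turn [-0.002  0.004  0.007] rows>= 0.1 q6 -1.07
```

Request:
arm_command(plan=[[0,0,0,0,0,0,1.5],[0,0,0,0,0,0,1.5]])

```text
time: 33.7
position: [0.6127, -0.0969, 0.1681]
tool_rot: [-0.254, 0.659, 0.252, 0.662]
ft_force: [0.7, -0.5, -4.0]
grip_width: 0.0219
```

```bash
python3 -c "
from h import *
st(); go([.6141,-.0952,.165],42)"
```

```text
t 33.7 tcp [612.7 -96.9 168.1] x [ 0.004 -0.002 -1.   ] z [0.745 0.667 0.002] F [ 0.7 -0.5 -4. ] M [0.089 0.098 0.044] w 21.9 q [-0.34  0.58  1.5  -0.    1.05 -1.07]
shift [0.31 0.04 0.21] turn [-0.002  0.002  0.004] rows>= 0.0 q6 -1.07
```

Request:
arm_command(plan=[[5.1,0.05,0.2,0,0,0,1.5]])

```text
time: 33.83
position: [0.6195, -0.0972, 0.1222]
tool_rot: [-0.257, 0.655, 0.248, 0.666]
ft_force: [0.4, -2.1, 0.9]
grip_width: 0.0218
```

```bash
python3 -c "
from h import *
st()
im,P,K,T=look('side'); cv2.imwrite('pics/s7.png',cv2.resize(im[220:340,240:400],(640,480)))"
```

```text
t 33.83 tcp [619.5 -97.2 122.2] x [ 0.018 -0.007 -1.   ] z [0.745 0.668 0.009] F [ 0.4 -2.1  0.9] M [-0.524 -0.238 -0.018] w 21.8 q [-0.33  0.65  1.53 -0.    0.95 -1.06]
```

View pics/s7.png

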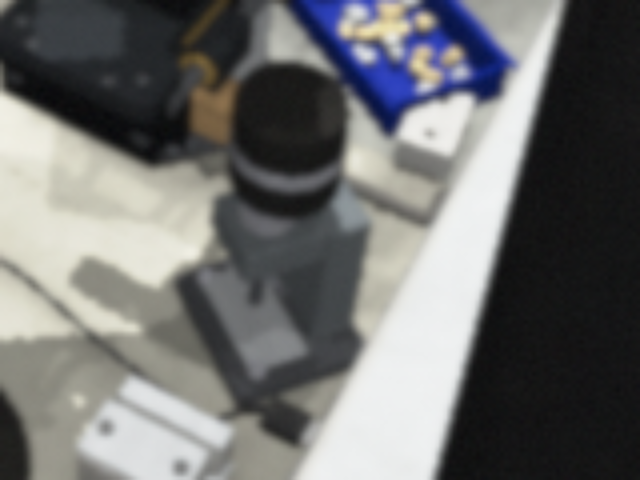

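```bash
python3 -c "
from h import *
st()
im,P,K,T=look('side')
S=P[(np.abs(P[...,0]-.646)<.035)&(np.abs(P[...,1]+.133)<.035)&(P[...,2]>.06)&(P[...,2]<.19)]
# head lower rim by depth/colour; mallet head top & side points
for z0 in np.arange(.075,.19,.006):
    q=S[(S[:,2]>z0)&(S[:,2]<=z0+.006)]
    if len(q): print(round(z0*1000),len(q),np.round(q.min(0)[:2]*1000),np.round(q.max(0)[:2]*1000))
st()"
```

```text
t 33.88 tcp [615.6 -95.7 114.5] x [ 0.007 -0.003 -1.   ] z [0.745 0.668 0.004] F [ 1.9 -3.7  6.4] M [-1.082 -1.046  0.104] w 21.4 q [-0.33  0.66  1.54 -0.    0.94 -1.06]
75 69 [ 626. -156.] [ 680. -120.]
81 105 [ 626. -155.] [ 681. -121.]
87 193 [ 626. -157.] [ 681. -120.]
93 2 [ 643. -148.] [ 649. -145.]
105 14 [ 625. -159.] [ 658. -136.]
111 60 [ 612. -161.] [ 669. -112.]
117 68 [ 611. -160.] [ 669. -111.]
123 83 [ 613. -160.] [ 670. -111.]
129 93 [ 612. -160.] [ 670. -111.]
135 116 [ 613. -160.] [ 669. -110.]
141 98 [ 613. -158.] [ 669. -105.]
147 68 [ 622. -159.] [ 668. -132.]
153 450 [ 622. -159.] [ 671. -109.]
159 78 [ 633. -157.] [ 670. -117.]
183 5 [ 621. -140.] [ 650. -108.]
189 6 [ 618. -143.] [ 656. -101.]
t 33.92 tcp [615.3 -95.8 116.5] x [ 0.006 -0.003 -1.   ] z [0.744 0.668 0.003] F [ 0.1 -0.5  4.3] M [-0.097 -0.141  0.017] w 21.7 q [-0.33  0.65  1.53 -0.    0.95 -1.06]
```

Request:
arm_command(plan=[[-3,0,0,0,0,0,1.5],[-4,0,0,0,0,0,1.5],[-3,0,0,0,0,0,1.5],[0,0,0,0,0,0,1.5],[0,0,0,0,0,0,1.5]])

```text
time: 34.55
position: [0.6142, -0.0953, 0.2251]
tool_rot: [-0.254, 0.659, 0.251, 0.662]
ft_force: [-1.2, -0.2, -3.4]
grip_width: 0.0217
```

Run:
```python
from h import *
st(); go([.434,-.1385,.19],42)
im,P,K,T=look('side')
S=P[(np.abs(P[...,0]-.645)<.06)&(np.abs(P[...,1]+.135)<.06)&(P[...,2]>.195)&(P[...,2]<.3)&(im.max(2)<70)]
for z0 in np.arange(.195,.27,.005):
    q=S[(S[:,2]>z0)&(S[:,2]<=z0+.005)]
    if len(q): print(round(z0*1000),len(q),np.round(q.min(0)[:2]*1000),np.round(q.max(0)[:2]*1000))
cv2.imwrite('pics/s8.png',cv2.resize(im[200:330,230:400],(680,520)))
# head top plane normal
t=S[(S[:,2]>.238)]
```

```text
t 34.55 tcp [614.2 -95.3 225.1] x [ 0.006 -0.002 -1.   ] z [0.745 0.668 0.003] F [-1.2 -0.2 -3.4] M [ 0.147  0.173 -0.019] w 21.7 q [-0.33  0.52  1.44 -0.    1.17 -1.06]
shift [  3.42   8.84 -16.31] turn [-0.002  0.003  0.006] rows>= 2.6 q6 -1.06
220 48 [ 623. -160.] [ 661. -137.]
225 87 [ 598. -160.] [ 663. -109.]
230 86 [ 599. -160.] [ 664. -111.]
235 57 [ 602. -159.] [ 663. -111.]
240 14 [ 601. -117.] [635. -91.]
245 50 [ 601. -158.] [668. -93.]
250 91 [ 600. -159.] [667. -93.]
255 90 [ 600. -159.] [ 663. -114.]
260 91 [ 601. -159.] [ 662. -111.]
265 508 [ 603. -159.] [ 668. -113.]
270 1 [ 638. -146.] [ 638. -146.]
```

View pics/s8.png

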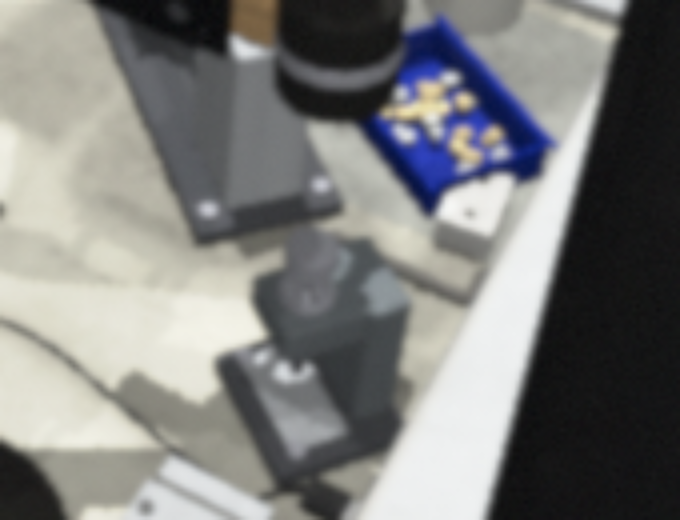

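Request:
arm_command(plan=[[0,1.8,-3.2,0,0.003,0.006,1.5],[0,1.8,-3.3,0,0,0,1.5],[0,1.8,-3.3,0,0,0,1.5],[0,1.8,-3.3,0,0,0,1.5],[0,1.8,-3.3,0,0,0,1.5],[0,0,0,0,0,0,1.5],[0,0,0,0,0,0,1.5]])

```text
time: 35.48
position: [0.4224, -0.1362, 0.2172]
tool_rot: [-0.248, 0.665, 0.258, 0.656]
ft_force: [0.5, -0.1, -3.7]
grip_width: 0.0217
```

Run:
```python
from h import *
st(); go([.433,-.136,.06],42)
```

```text
t 35.48 tcp [ 422.4 -136.2  217.2] x [-0.016  0.008 -1.   ] z [ 0.744  0.668 -0.007] F [ 0.5 -0.1 -3.7] M [0.062 0.088 0.048] w 21.7 q [-0.56  0.3   1.86 -0.    1.   -1.29]
shift [15.7  -0.96  0.91] turn [-0.001 -0.007 -0.017] rows>= 2.5 q6 -1.29
```

Request:
arm_command(plan=[[2,-0.4,0.4,0,-0.007,-0.017,1.5],[3,-0.3,0.3,0,0,0,1.5],[3,0,0,0,0,0,1.5],[3,0,0,0,0,0,1.5],[2.5,0,0,0,0,0,1.5],[0,0,0,0,0,0,1.5],[0,0,0,0,0,0,1.5]])

```text
time: 36.35
position: [0.4433, -0.1387, 0.0773]
tool_rot: [-0.257, 0.657, 0.252, 0.662]
ft_force: [-0.4, 0.2, -3.5]
grip_width: 0.0216
```

Run:
```python
from h import *
st(); go([.433,-.136,.02],42)
im,P,K,T=look('side')
S=P[(np.abs(P[...,0]-.467)<.05)&(np.abs(P[...,1]+.175)<.05)&(P[...,2]>.03)&(P[...,2]<.15)&(im.max(2)<80)]
t=robot.get_obs()["position"][2]*1000
for z0 in np.arange(.03,.15,.004):
    q=S[(S[:,2]>z0)&(S[:,2]<=z0+.004)]
    if len(q)>5: print(round(z0*1000-t),len(q),np.round(q.min(0)[:2]*1000),np.round(q.max(0)[:2]*1000))
```

```text
t 36.35 tcp [ 443.3 -138.7   77.3] x [ 0.009 -0.004 -1.   ] z [0.74  0.672 0.004] F [-0.4  0.2 -3.5] M [0.076 0.112 0.003] w 21.6 q [-0.55  0.57  1.96  0.    0.6  -1.28]
shift [ 5.72  0.94 -0.61] turn [0.004 0.004 0.009] rows>= 0.9 q6 -1.28
-7 13 [ 454. -202.] [ 495. -184.]
-3 47 [ 452. -203.] [ 500. -182.]
1 44 [ 426. -203.] [ 501. -149.]
5 62 [ 421. -203.] [ 501. -147.]
9 57 [ 423. -202.] [ 501. -148.]
13 30 [ 425. -203.] [ 498. -136.]
17 29 [ 427. -190.] [ 499. -136.]
21 42 [ 428. -202.] [ 500. -137.]
25 53 [ 427. -202.] [ 500. -136.]
29 56 [ 452. -202.] [ 497. -133.]
33 51 [ 452. -201.] [ 498. -136.]
37 91 [ 451. -202.] [ 498. -133.]
41 543 [ 452. -201.] [ 498. -133.]
45 20 [ 449. -198.] [ 495. -126.]
49 11 [ 449. -135.] [ 457. -127.]
61 6 [ 456. -138.] [ 461. -133.]
65 7 [ 458. -138.] [ 464. -135.]
69 6 [ 422. -181.] [ 463. -136.]
```

Request:
arm_command(plan=[[0.8,0.45,-0.3,0,0.004,0.009,1.5],[1.2,0.45,-0.3,0,0,0,1.5],[1.5,0,0,0,0,0,1.5],[1.4,0,0,0,0,0,1.5],[0.6,0,0,0,0,0,1.5],[0,0,0,0,0,0,1.5]])

```text
time: 37.15
position: [0.435, -0.1376, 0.0233]
tool_rot: [-0.257, 0.658, 0.252, 0.661]
ft_force: [0.4, -0.2, -4.2]
grip_width: 0.0215
```

Run:
```python
from h import *
st(); go([.433,-.136,.0105],42)
```

```text
t 37.15 tcp [ 435.  -137.6   23.3] x [ 0.007 -0.004 -1.   ] z [0.74  0.672 0.002] F [ 0.4 -0.2 -4.2] M [ 0.094  0.105 -0.014] w 21.5 q [-0.55  0.68  2.01 -0.    0.45 -1.29]
shift [ 1.27  0.27 -0.04] turn [0.004 0.002 0.008] rows>= 0.2 q6 -1.29
```

Request:
arm_command(plan=[[0.6,0.2,0,0,0.002,0.008,1.5],[0.4,0,0,0,0,0,1.5],[0,0,0,0,0,0,1.5]])

```text
time: 37.52
position: [0.4343, -0.1364, 0.0132]
tool_rot: [-0.255, 0.659, 0.255, 0.66]
ft_force: [0.1, 0.1, -3.3]
grip_width: 0.0217
```

Run:
```python
from h import *
st(); go([.433,-.136,.0105],42)
```

```text
t 37.52 tcp [ 434.3 -136.4   13.2] x [ 0.001 -0.001 -1.   ] z [0.74  0.672 0.   ] F [ 0.1  0.1 -3.3] M [ 0.087  0.067 -0.045] w 21.7 q [-0.55  0.7   2.01  0.    0.43 -1.29]
shift [ 0.27  0.12 -0.07] turn [0.004 0.    0.001] rows>= 0.0 q6 -1.29
```

Request:
arm_command(plan=[[0.2,0,0,0,0,0,1.5],[0.1,0,0,0,0,0,1.5],[0,0,0,0,0,0,1.5]])

```text
time: 37.9
position: [0.4345, -0.1365, 0.0122]
tool_rot: [-0.256, 0.659, 0.254, 0.66]
ft_force: [-0.0, -0.9, -4.3]
grip_width: 0.0218
```

Run:
```python
from h import *
st()
```

```text
t 37.9 tcp [ 434.5 -136.5   12.2] x [ 0.003 -0.002 -1.   ] z [0.74  0.673 0.001] F [-0.  -0.9 -4.3] M [0.1   0.061 0.058] w 21.8 q [-0.55  0.71  2.01  0.    0.42 -1.29]
```

Request:
arm_command(plan=[[0.3,0,0,0,0,0,1.5],[0.25,0,0,0,0,0,1.5],[0,0,0,0,0,0,1.5]])

```text
time: 38.28
position: [0.4345, -0.136, 0.0112]
tool_rot: [-0.257, 0.658, 0.253, 0.661]
ft_force: [0.1, -0.3, -3.7]
grip_width: 0.0217
```

Run:
```python
from h import *
st()
```

```text
t 38.27 tcp [ 434.5 -136.    11.2] x [ 0.007 -0.004 -1.   ] z [0.739 0.673 0.002] F [ 0.1 -0.3 -3.7] M [0.05  0.104 0.031] w 21.7 q [-0.55  0.71  2.01  0.    0.41 -1.29]
```

Request:
arm_command(plan=[[0.45,0,0,0,0.002,0.008,1.5],[0.3,0,0,0,0,0,1.5],[0,0,0,0,0,0,1.5]])

```text
time: 38.65
position: [0.4341, -0.1354, 0.0098]
tool_rot: [-0.256, 0.658, 0.255, 0.66]
ft_force: [-0.0, 0.0, -3.7]
grip_width: 0.0217
```

Run:
```python
from h import *
st()
im,P,K,T=look('side')
S=P[(np.abs(P[...,0]-.467)<.03)&(np.abs(P[...,1]+.175)<.03)&(P[...,2]>.03)&(P[...,2]<.15)&(im.max(2)<80)]
h=np.histogram(S[:,2],np.arange(.04,.07,.002)); print(h[0],h[1][0])
```

```text
t 38.65 tcp [ 434.1 -135.4    9.8] x [ 0.003 -0.002 -1.   ] z [0.739 0.674 0.001] F [-0.   0.  -3.7] M [0.051 0.065 0.008] w 21.7 q [-0.55  0.71  2.01  0.    0.42 -1.29]
[ 18  26  15  23  25  25  96 225 198  66   4   0   0   0   0] 0.04
```

Request:
arm_command(plan=[[0.45,0,0,0,0.001,0.004,1.5],[0.35,0,0,0,0,0,1.5],[0,0,0,0,0,0,1.5]])

```text
time: 39.08
position: [0.4343, -0.1354, 0.0098]
tool_rot: [-0.257, 0.658, 0.254, 0.66]
ft_force: [0.1, -0.1, -3.9]
grip_width: 0.0213
```

Run:
```python
from h import *
st()
```

```text
t 39.08 tcp [ 434.3 -135.4    9.8] x [ 0.005 -0.002 -1.   ] z [0.738 0.674 0.002] F [ 0.1 -0.1 -3.9] M [ 0.069  0.151 -0.018] w 21.3 q [-0.55  0.71  2.01  0.    0.41 -1.29]
```

Request:
arm_command(plan=[[0.5,0,0,0,0,0.003,1.5],[0.5,0,0,0,0,0,1.5]])

```text
time: 39.33
position: [0.4345, -0.1354, 0.0084]
tool_rot: [-0.258, 0.657, 0.254, 0.661]
ft_force: [-9.9, 2.6, 80.0]
grip_width: 0.0214
```

Run:
```python
from h import *
st()
```

```text
t 39.33 tcp [ 434.5 -135.4    8.4] x [ 0.008 -0.003 -1.   ] z [0.738 0.675 0.003] F [-9.9  2.6 80. ] M [ 0.39   1.513 -0.069] w 21.4 q [-0.55  0.71  2.01  0.    0.41 -1.29]
```

Request:
arm_command(plan=[[-0.1,0,0,0,0,0,1.5]])

```text
time: 39.45
position: [0.4348, -0.1356, 0.0107]
tool_rot: [-0.259, 0.657, 0.253, 0.662]
ft_force: [0.1, -1.3, -3.9]
grip_width: 0.0217
```

Run:
```python
from h import *
st()
```

```text
t 39.45 tcp [ 434.8 -135.6   10.7] x [ 0.01  -0.005 -1.   ] z [0.738 0.675 0.004] F [ 0.1 -1.3 -3.9] M [ 0.034  0.072 -0.013] w 21.7 q [-0.55  0.71  2.01  0.    0.41 -1.29]
```

Request:
arm_command(plan=[[0.3,0,0,0,0.004,0.01,1.5],[0,0,0,0,0,0,1.5],[0,0,0,0,0,0,3.0],[0,0,0,0,0,0,4.0],[0,0,0,0,0,0,5.0],[0,0,0,0,0,0,5.0],[0,0,0,0,0,0,5.0]])

```text
time: 40.33
position: [0.4356, -0.1359, 0.0057]
tool_rot: [-0.255, 0.66, 0.257, 0.659]
ft_force: [-0.7, 0.2, 0.2]
grip_width: 0.0494
```

Run:
```python
from h import *
st()
```

```text
t 40.33 tcp [ 435.6 -135.9    5.7] x [-0.002  0.002 -1.   ] z [ 0.738  0.675 -0.001] F [-0.7  0.2  0.2] M [-0.056 -0.013 -0.015] w 49.4 q [-0.55  0.72  2.    0.    0.42 -1.29]
```

Released; rise, clear the view, and check.

Request:
arm_command(plan=[[-1,0,0,0,0,0,5.0],[-3,0,0,0,0,0,5.0],[-4,0,0,0,0,0,5.0],[-5,0,0,0,0,0,5.0],[-5,0,0,0,0,0,5.0],[-4,0,0,0,0,0,5.0],[0,4,-3,0,0,0,5.0],[0,4,-1,0,0,0,5.0],[0,4,0,0,0,0,5.0],[0,4,1,0,0,0,5.0],[0,4,1,0,0,0,5.0],[0,0,0,0,0,0,5.0]])

```text
time: 41.82
position: [0.2798, 0.0014, 0.2386]
tool_rot: [-0.258, 0.658, 0.253, 0.661]
ft_force: [0.4, 0.1, 0.8]
grip_width: 0.0498
```

Run:
```python
from h import *
st()
im,P,K,T=look("top"); im2,P2,_,_=look("side")
cv2.imwrite("pics/f9.png",np.hstack([cv2.resize(im[120:310,110:400],(400,262)),cv2.resize(im2[110:384,100:400],(400,262))]))
h=(P[...,2]>.049)&(P[...,2]<.065)&(P[...,0]>.43)&(P[...,0]<.51)&(P[...,1]>-.22)&(P[...,1]<-.14)
Q=P[h]; print("head",len(Q),rect(Q),np.percentile(Q[:,2],[5,50,95]))
A=np.c_[Q[:,:2],np.ones(len(Q))]; print("slope",np.linalg.lstsq(A,Q[:,2],rcond=None)[0])
h=(P[...,2]>.1)&(P[...,2]<.13)&(np.abs(P[...,0]-.666)<.03)&(P[...,1]>.11)&(P[...,1]<.25);Q=P[h];print("hung z",np.percentile(Q[:,2],[5,50,95]))
S=P[(np.abs(P[...,0]-.6464)<.01)&(np.abs(P[...,1]+.1333)<.01)]; print("punch top",np.nanmedian(S[:,2]))
```

```text
t 41.83 tcp [279.8   1.4 238.6] x [ 0.007 -0.005 -1.   ] z [0.739 0.673 0.002] F [0.4 0.1 0.8] M [-0.057  0.021 -0.008] w 49.8 q [-0.4  -0.    2.18 -0.    0.95 -1.14]
head 335 (array([ 470.1, -174.3]), array([47.7, 47.7]), 47.3) [0.04999249 0.05334088 0.0571088 ]
slope [ 0.01050283 -0.00240071  0.04807162]
hung z [0.1040376  0.11109681 0.11612837]
punch top 0.12025651699183404
```

View pics/f9.png

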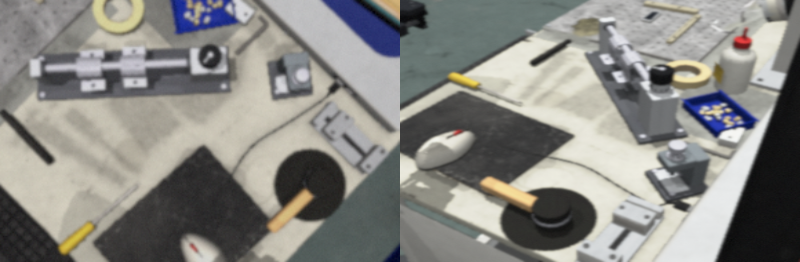

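```bash
python3 -c "
from rig import workorder; print(workorder.hand_in())"
```

```text
the job is handed in; nothing more can be done
None
```

The job is done and handed in at about 42 s; hand-in gives no verdict. I found two saddles, and both hang astride the bar.

- **Rack lock:** I turned the cap clockwise until the torque rose from 0.06 to about 0.23 Nm. From the wrist angle the slip after that was roughly 0.7–1.25 rad, or 1.4 to 2.5 clicks. I could not read the cap angle directly.
- **Stamping:** I gave the punch one brisk blow with the mallet head. The head's lower rim came down to about 108 mm and the force was about 8 N, which puts the punch at or near the bottom of its 14 mm. A light ring then showed on the tag, and the punch was back up.
- **Mallet:** It stands upright on the pad. Its top is at 53 mm, the same as at the start, and its head is about 5 mm from where it first stood.
- **Last pictures:** Both saddles still hang, the bystanders look unmoved, and the robot is clear of everything.

**Rough moment:** While setting the mallet down, its face pressed on the pad and the wrist force briefly read 80 N, below the 120 N limit. I backed off at once. The load went through the held mallet, not the gripper body as far as I can tell. The mallet had also slipped about 3 mm in the grip during the blow.

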